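# Gauge pine offcuts in a bench caliper, then close and latch it

### The arm

A 6-joint arm with a two-finger parallel gripper is mounted at the origin on a cart in front of the work surface, level with it; the furniture and walls round the work are solid. World frame = base frame: x ahead of the robot, y to its left, z up, the work surface at z = 0. Lengths are in mm, angles in rad, forces in N, time in s.
With the tool pointing down it reaches from about 400 to 925 mm from the base axis. Payload 3.4 kg.
Tool frame: the origin (TCP) lies at the very end of the fingers, on their centre line; the grasp point (between the pads) lies 19 mm behind it (r.tcp_to_grasp is the distance from the TCP to the grasp point, in mm); z points along the fingers, y is the line along which they close (so a half turn about z gives the same grasp; the last joint's range is limited). The gripper opens to 85 mm and grips with 20 to 120 N. Pads are 22 mm wide; open, the fingers measure 114 mm over their backs; the gripper's body (76 mm by 85 mm) begins 54 mm behind the grasp point. The pads swing forward as they close: fully open they stand 13 mm farther back than shut.
Start: joints at [-1.411, 0.307, 1.506, -0, 1.328, -0.073], TCP at [132.629, -559.5, 231.305] pointing down, gripper open.
Joint ranges: [-3.12, 3.12], [-1.05, 2.28], [0.14, 2.33], [-1.42, 4.57], [0.1, 2.73], [-2.68, 2.68]. Speed limits (rad/s): [2.57, 2.57, 3.14, 3.14, 3.14, 3.14].

### API

Orientations are given as a rotation vector (axis times angle).
In Python, from plant import state, viewer, r gives the robot as it stands.
- The arm moves only by the shell command python3 -m jog 'ROWS'. ROWS is JSON, a list of rows, each an object of numbers: "ax", "ay", "az": the turn, a rotation vector about the tool's x, y, z in degrees; "tx", "ty", "tz": the shift along the tool's x, y, z in mm; "fingers": the closure, from -1 (fully open) to 1 (shut). A call has exactly 5 rows; each row shifts and turns the commanded pose from where the row before left it, along the tool's axes as they then stand; what a row does not reach is not made up. A row lasts 1/8 s, in which the tool goes at most 62.5 mm and 10.7 degrees, less where a joint would pass 70% of its speed; a pose out of reach is approached as far as the arm can. A call is refused whole if a number of a shift passes 62.5 or a number of a turn 10.7, either way. A call with a gripper value outside its range is refused whole. The fingers move at their own pace and stop on an object; the grip force is fixed at half the most. Time passes only in rows, so rows that do not move let the fingers close, or fill a call up. It gives the time, the measured TCP pose, the force, the opening and the grip force at its end, in the units of the state.
- state(): the state, without advancing time (a new reading comes with each control period).
- viewer.camera(name): name is "scene" or "top" or "wrist"; returns a dict with "img" (420x560x3 uint8, red, green, blue), "z_map" (420x560 float32, mm along the optical axis (not along the pixel's ray), 0 where there is no reading), "mtx" (3x3 intrinsics, pixels), "pose" (4x4, takes a point from camera to world coordinates). Camera axes: x right, y up, looking along -z (the intrinsics and any distortion apply to the point x, -y, -z); pixel columns grow to the right and rows downward; lengths in mm; the calibration is good to about 2 mm. A picture is of the moment at which its call begins.
- r.close_job(): hands the job in; it is judged then, once.
The state is a dict: "t": time; "qpos": joint angles; "joint_vel": joint speeds; "joint_torque": joint torques, N m; "eef_pos": TCP position; "eef_rot": TCP orientation; "contact_force": force on the tool from outside, world axes, zero at the start; "wrist_torque": the same for the moment, N m; "width": finger opening in mm; "grip_force": force on a finger pad.
Only numpy, scipy, OpenCV 4.12 (cv2) and the standard library are available. Lean on these libraries where they do the work, as an engineer would, in place of code of your own. Each camera call takes 0.05 s, during which the arm holds its last target. There are 200 camera calls.

### The job

Unlatch the bench caliper and check the width of every pine offcut on the worktop, one at a time, widest first: lay it flat across the bed and slide the jaw gently shut on its two long sides until the sprung anvil is clearly pressed in and the dial needle swings. Put each gauged offcut flat in the plywood tray. When all are done, close the empty jaws fully and turn the latch lever back into its locked notch, leaving the other things on the worktop alone.

Things in the scene. Friction and masses are not known exactly. Their poses are not given: they have to be found in the camera images.
- caliper: fixed bench caliper: aluminium base 140 (x) x 290 (y) x 18 mm, origin at the centre of its underside, z up; its top is the bed. Jaws work along y in the strip x = +22 to +50 mm, anvil face at y = +85 mm, carriage on its -y side. Lay a part with its length along x, its middle at x = 0: the middle stays free for the fingers. Dial block, 42 mm above the bed: y +107 to +141, x +20 to +52 mm
- carriage: sliding jaw, 28 mm wide (x); origin at bed height in the middle of its face, axes as the caliper's; in the caliper frame x = +36 mm, y = +85 mm shut (up to 8 mm more presses the sprung anvil, which pushes it back), -5 mm fully open. 1.5 N friction, stays where left, held shut while the latch is locked. Jaw 35 mm high; the body behind it reaches 130 mm back from the face, 21 mm above the bed
- jaw_grip (a point): grip of the carriage: black upright block 24 x 24 mm, 62 mm behind the jaw face, from 21 to 55 mm above the bed; the point is on its axis, 45 mm above the bed. Pinch it from above across the caliper's y to slide the jaw
- anvil: sprung anvil, steel face 28 x 33 mm; origin at bed height in the middle of its face, axes as the caliper's; in the caliper frame x = +36 mm, y = +85 mm at rest. It gives way along +y up to 12 mm: 2 N to start, 0.5 N more per mm, stop at 8 N. Pressed in by 2 mm (3 N) or more counts as registered; the dial's red needle turns with it
- latch (a joint): cam latch lever, vertical hinge: 0 = locked notch (lever towards the caliper's -x, turned 15 degrees to -y), 1.4 rad = open notch (lever along -y within 5 degrees); turns counter-clockwise from above to open. Half way it rises 8 mm on a sprung cam hump, then drops into the notch at either end; about 5 N at the knob gets it over. Locking needs the jaws shut to within 2 mm
- latch_knob (a point): upright black knob at the lever's end, 18 mm in diameter, 70 mm from the hinge axis, from 22 to 62 mm above the bed; the point is on its axis 50 mm above the bed and moves with it. The lever is a bar 12 mm wide, top 24 mm above the bed (32 mm half way)
- latch_axis (a point): point on the latch's hinge axis, 18 mm above the bed, at x = -6 mm, y = -50 mm of the caliper
- box_front (a point): a fixed two-tier tool box stands behind the work: the point is the middle of its upper tray's front edge, 218 mm high; the front is a plane of constant x, 322 mm wide. Keep the gripper and wrist on the robot's side of it
- tray: low open plywood tray fixed to the worktop, 200 (its x) x 260 (its y) x 22 mm, walls and floor 6 mm; origin at the centre of its underside, z up. Offcuts laid along its x fit side by side
- offcut_2: wide pine offcut, 60 (its x, the width to be gauged) x 160 (its y) x 34 mm; origin at the centre of its underside. May be absent
- offcut_0: middle pine offcut, 45 (its x, the width to be gauged) x 140 (its y) x 19 mm; origin at the centre of its underside. May be absent
- offcut_1: narrow pine offcut, 38 (its x, the width to be gauged) x 100 (its y) x 19 mm; origin at the centre of its underside. May be absent
- bit_case: small black carton 60 x 105 x 28 mm, a bystander; origin at the centre of its underside
- masking_tape: roll of masking tape lying flat, 104 x 102 x 25 mm, a bystander; origin at the centre of its underside
- screw_box_b: small blue carton 50 x 75 x 42 mm, a bystander; origin at the centre of its underside
There are look-alikes about, which are no part of the job. What is shaped like the offcut_2 but red is not meant. What is shaped like the offcut_1 but blue is not meant.

How it is judged:
By the outcome, as a careful person would: the job done as asked, in the order asked, and still so for the second after the job is handed in, with the robot touching nothing.
Of offcut_2, offcut_0, offcut_1 only 2 to 3 are there at a start; the rules pass over those that are not, and their reading is None.
At some moment in a run one of offcut_2, offcut_0, offcut_1 may be knocked a few centimetres aside while the robot is not near it.
It also fails if it takes over 210 s, if anything falls off the work surface, if the arm or the gripper's body presses on something with over 40 N, if the wrist force passes 120 N, or if a joint passes its speed limit or range.

## Working session

There is one attempt and no reset: what is moved stays moved. The work goes in short steps, Python scripts to look and compute and a shell command to move; the robot and the scene stay as the last step left them, time stands still between calls to the robot, and variables do not carry over. Pictures are saved under pics/ and viewed, at most 14 in all, crops included, and the job is handed in when it is done.

```bash
ls; mkdir -p pics; cat > h.py <<'E'
import numpy as np, cv2
from plant import state, viewer, r
def pts(c):
    z=c["z_map"]; K=np.array(c["mtx"]); v,u=np.mgrid[:z.shape[0],:z.shape[1]]
    x=(u-K[0,2])/K[0,0]*z; y=(v-K[1,2])/K[1,1]*z
    P=np.stack([x,-y,-z,np.ones_like(z)],-1)@np.array(c["pose"]).T
    P[z==0]=np.nan
    return P[...,:3]
def save(c,n): cv2.imwrite(f"pics/{n}.png",c["img"][...,::-1])
E
python3 - <<'E'
from h import *
for n in ["top","scene"]:
    c=viewer.camera(n); save(c,n+"0"); np.savez(n+"0.npz",P=pts(c),img=c["img"]); print(np.round(c["pose"],3),c["mtx"])
print(state())
E
```

```text
pics
[[-4.04000e-01  7.18000e-01 -5.67000e-01 -3.74581e+02]
 [-9.15000e-01 -3.26000e-01  2.39000e-01  4.40525e+02]
 [-1.30000e-02  6.15000e-01  7.89000e-01  1.40273e+03]
 [ 0.00000e+00  0.00000e+00  0.00000e+00  1.00000e+00]] [[439.26643376   0.         278.71650482]
 [  0.         439.26643376 210.652686  ]
 [  0.           0.           1.        ]]
[[ 9.830000e-01 -1.280000e-01  1.340000e-01  7.815690e+02]
 [ 1.840000e-01  5.970000e-01 -7.810000e-01 -1.341399e+03]
 [ 2.000000e-02  7.920000e-01  6.100000e-01  1.279699e+03]
 [ 0.000000e+00  0.000000e+00  0.000000e+00  1.000000e+00]] [[479.69985264   0.         274.3150625 ]
 [  0.         479.69985264 214.324506  ]
 [  0.           0.           1.        ]]
{'t': 0.1, 'qpos': array([-1.41148591e+00,  3.07495896e-01,  1.50753731e+00, -1.56576492e-05,
        1.32841762e+00, -7.35010421e-02]), 'joint_vel': array([ 0.00068837, -0.00170644, -0.00303137, -0.00094375, -0.00049828,
       -0.00026117]), 'joint_torque': array([-7.03416408e-04, -4.58531034e+01, -2.52608156e+01, -1.04696069e-04,
        5.57984036e-03, -3.11816416e-05]), 'eef_pos': array([ 132.53043492, -558.87095958,  230.47653421]), 'eef_rot': array([-3.11848798e+00, -3.64664398e-01,  1.48952699e-04]), 'contact_force': array([-0.02134177, -0.94346788,  0.26323383]), 'wrist_torque': array([-0.02650953, -0.03292212, -0.03079883]), 'grip_force': 0.0, 'width': 85.40498649886986}
```

View pics/top0.png

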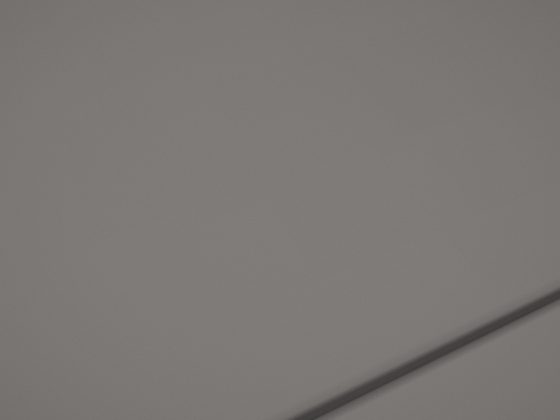

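View pics/scene0.png

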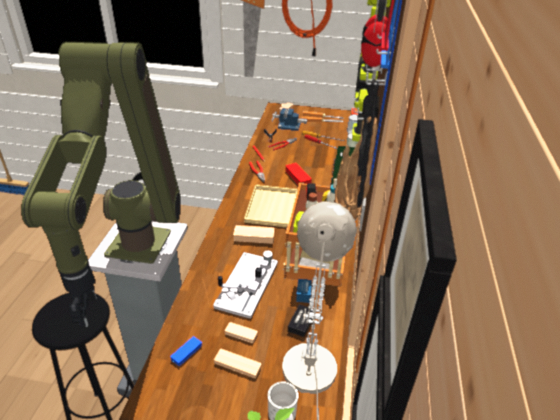

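```bash
python3 - <<'E'
from h import *
t=np.load("top0.npz")["P"]; print("top",[np.round(t[i,j]) for i,j in [(50,50),(200,280),(400,500)]])
d=np.load("scene0.npz"); P=d["P"]
for u,v in [(272,205),(254,234),(247,283),(241,332),(237,362),(186,350),(298,175),(295,188)]: print(u,v,np.round(P[v,u]))
# orthographic top view of the workspace, 1px=1.25mm ; u=-y, v=-x
m=(P[...,2]>-30)&(P[...,2]<260)&(P[...,0]>150)&(P[...,0]<1000)&(abs(P[...,1])<700)
im=cv2.resize(d["img"][100:400,150:370],None,fx=2.0*1.0,fy=2.0,interpolation=cv2.INTER_CUBIC)
cv2.imwrite("pics/crop0.png",im[...,::-1])
E
```

```text
top [array([-291.,  450., 1358.]), array([-340.,  426., 1357.]), array([nan, nan, nan])]
272 205 [481. 350.   9.]
254 234 [453. 108.  35.]
247 283 [ 488. -168.   39.]
241 332 [ 514. -366.   17.]
237 362 [ 529. -480.   16.]
186 350 [ 362. -468.   16.]
298 175 [562. 591.  28.]
295 188 [561. 509.   7.]
```

View pics/crop0.png

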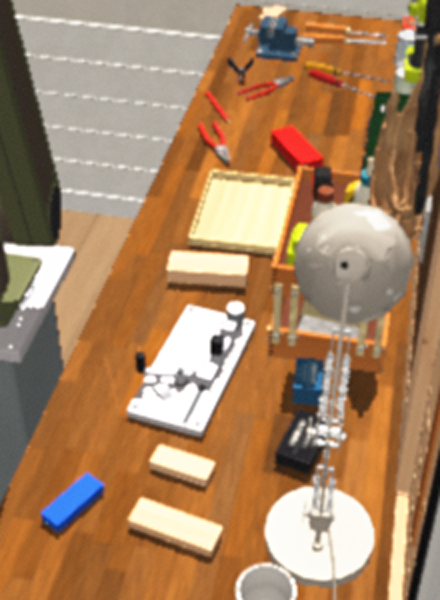

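```bash
cat >> h.py <<'E'
def rect(P,m):
    q=P[m][:,:2].astype(np.float32); (c,s,a)=cv2.minAreaRect(q)
    return np.round(c,1),np.round(s,1),round(a,1),len(q),np.round(np.nanmedian(P[m][:,2]),1)
def comp(P,m,seed):
    n,l=cv2.connectedComponents(m.astype(np.uint8),connectivity=4)
    return (l==l[seed[1],seed[0]])&m
E
python3 - <<'E'
from h import *
d=np.load("scene0.npz"); P=d["P"]; I=d["img"].astype(int)
z=P[...,2]
for n,(u,v),zt in [("o2",(254,234),34),("o1",(241,332),19),("o0",(237,362),19),("blue",(186,350),19),("bed",(240,300),18),("red",(298,175),30)]:
    m=comp(P,(abs(z-zt)<6),(u,v)); print(n,z[v,u],rect(P,m))
m=(z>12)&(z<26)&(P[...,0]>380)&(P[...,0]<620)&(P[...,1]>-330)&(P[...,1]<20)
print("bedall",rect(P,m))
m=(z>15)&(z<30)&(P[...,0]>350)&(P[...,0]<620)&(P[...,1]>190)&(P[...,1]<490)
print("tray",rect(P,m))
for u,v in [(327,232),(310,225),(345,240),(265,255),(219,281),(258,272),(325,260)]: print(u,v,np.round(P[v,u]))
m=(abs(P[...,1]-260)<300)&(P[...,0]>560)&(z>100)&(z<260); print("box", np.nanmin(P[m],0),np.nanpercentile(P[m][:,0],[1,5,20]))
E
```

```text
o2 35.00333969080248 (array([448.4, 125.2]), array([159.5,  73.8]), 6.1, 364, np.float64(32.9))
o1 16.52401334704973 (array([ 512.6, -363.9]), array([ 44.3, 101.4]), 80.7, 294, np.float64(17.7))
o0 15.927120404859352 (array([ 530.2, -479.8]), array([ 50.9, 141.2]), 78.8, 591, np.float64(18.0))
blue 15.971491216980212 (array([ 362.3, -466.8]), array([102.3,  43.3]), 62.0, 340, np.float64(18.1))
bed 14.865548605808726 (array([ 481.7, -142.8]), array([293.1, 140.9]), 81.7, 1034, np.float64(17.2))
red 27.572338525864325 (array([558.7, 610.9]), array([ 71.2, 178.9]), 37.5, 207, np.float64(31.3))
bedall (array([ 511.8, -130.8]), array([324.7, 198.3]), 81.9, 1698, np.float64(17.3))
tray (array([477.5, 348.4]), array([195.3, 271.8]), 1.1, 187, np.float64(19.1))
327 232 [ 757. -414.  522.]
310 225 [ 708. -347.  484.]
345 240 [ 805. -352.  453.]
265 255 [nan nan nan]
219 281 [ 399. -211.   73.]
258 272 [ 522. -137.   71.]
325 260 [ 758. -346.  366.]
box [606.42864713 -39.65000833 100.63651415] [607.19253951 610.80363501 620.18490878]
```

```bash
cat >> h.py <<'E'
from scipy.spatial.transform import Rotation as Ro
def yawnow():
    R=Ro.from_rotvec(state()["eef_rot"]).as_matrix(); return np.degrees(np.arctan2(R[1,0],R[0,0]))
def to(x,y,z,yaw=None):
    """az needed (about tool z, first), then tx,ty,tz in the turned axes (tool assumed down)"""
    s=state(); y0=yawnow(); yaw=y0 if yaw is None else yaw; a=np.radians(yaw)
    d=np.array([x,y,z])-s["eef_pos"]; ex=np.array([np.cos(a),np.sin(a)]); ey=np.array([np.sin(a),-np.cos(a)])
    print("az %.1f tx %.1f ty %.1f tz %.1f"%((y0-yaw+180)%360-180,d[:2]@ex,d[:2]@ey,-d[2]))
E
python3 -m jog '[{"az":7.5,"tz":-10},{"az":7.5,"tz":-10},{"az":7,"tz":-10},{"tz":-20},{"tz":-20}]'
python3 -m jog '[{"tx":28,"ty":-45},{"tx":28,"ty":-45},{"tx":28,"ty":-45},{"tx":28,"ty":-45},{"tx":28,"ty":-45}]'
python3 -m jog '[{"tx":28,"ty":-45},{"tx":28,"ty":-45},{"tx":28,"ty":-45},{"tx":28,"ty":-45},{"tx":0}]'
python3 - <<'E'
from h import *
c=viewer.camera("wrist"); save(c,"w1"); np.savez("w1.npz",P=pts(c),img=c["img"]); print(np.round(c["pose"],3),c["mtx"][0]); to(440,-190,300,-8.3)
c=viewer.camera("top"); print(np.nanmedian(c["z_map"]))
E
```

```text
[[ 2.31000e-01  9.29000e-01  2.90000e-01  2.06641e+02]
 [-9.73000e-01  2.22000e-01  6.70000e-02 -5.40483e+02]
 [-2.00000e-03 -2.98000e-01  9.55000e-01  3.73290e+02]
 [ 0.00000e+00  0.00000e+00  0.00000e+00  1.00000e+00]] [322.18989015   0.         281.10937854]
az 21.6 tx 251.0 ty -409.5 tz -69.4
56.823715validation failed for argument at $[0]...
validation failed for argument at $[0]...
validation failed for argument at $[0]...
```

View pics/w1.png

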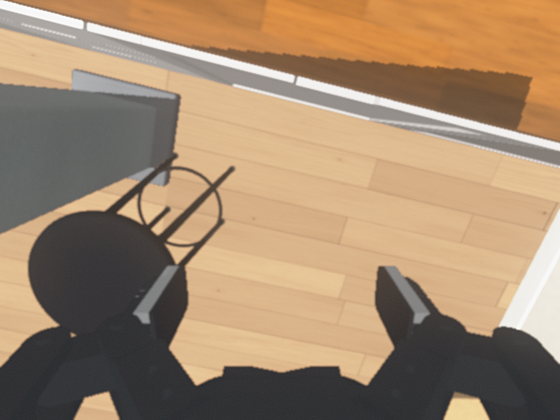

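The picture shows only floor and the bench edge (row ~100): the arm hasn't moved, since the rows need every key.

```bash

python3 -m jog '[{"ax":0,"ay":0,"az":7.5,"tx":0,"ty":0,"tz":-10,"fingers":-1},{"ax":0,"ay":0,"az":7.5,"tx":0,"ty":0,"tz":-10,"fingers":-1},{"ax":0,"ay":0,"az":6.6,"tx":0,"ty":0,"tz":-10,"fingers":-1},{"ax":0,"ay":0,"az":0,"tx":0,"ty":0,"tz":-20,"fingers":-1},{"ax":0,"ay":0,"az":0,"tx":0,"ty":0,"tz":-20,"fingers":-1}]'
python3 -m jog '[{"ax":0,"ay":0,"az":0,"tx":28,"ty":-45,"tz":0,"fingers":-1},{"ax":0,"ay":0,"az":0,"tx":28,"ty":-45,"tz":0,"fingers":-1},{"ax":0,"ay":0,"az":0,"tx":28,"ty":-45,"tz":0,"fingers":-1},{"ax":0,"ay":0,"az":0,"tx":28,"ty":-45,"tz":0,"fingers":-1},{"ax":0,"ay":0,"az":0,"tx":28,"ty":-45,"tz":0,"fingers":-1}]' &&
python3 -m jog '[{"ax":0,"ay":0,"az":0,"tx":28,"ty":-45,"tz":0,"fingers":-1},{"ax":0,"ay":0,"az":0,"tx":28,"ty":-45,"tz":0,"fingers":-1},{"ax":0,"ay":0,"az":0,"tx":28,"ty":-45,"tz":0,"fingers":-1},{"ax":0,"ay":0,"az":0,"tx":28,"ty":-45,"tz":0,"fingers":-1},{"ax":0,"ay":0,"az":0,"tx":0,"ty":0,"tz":0,"fingers":-1}]'
python3 - <<'E'
from h import *
c=viewer.camera("wrist"); save(c,"w2"); np.savez("w2.npz",P=pts(c),img=c["img"]); to(440,-190,300,-8.3)
E
```

```text
t: 0.82
eef_pos: [132.6, -559.2, 301.4]
eef_rot: [-3.132, 0.226, 0.0]
contact_force: [0.9, -0.9, 0.7]
width: 85.6
grip_force: 0.0
t: 1.45
eef_pos: [304.3, -355.5, 301.3]
eef_rot: [3.133, -0.227, 0.0]
contact_force: [0.3, -1.0, -0.3]
width: 85.2
grip_force: 0.0
t: 2.08
eef_pos: [442.0, -192.0, 301.1]
eef_rot: [-3.133, 0.217, -0.001]
contact_force: [-0.7, 0.2, 0.3]
width: 85.5
grip_force: 0.0
az 0.3 tx -1.3 ty -3.4 tz 1.1
```

View pics/w2.png

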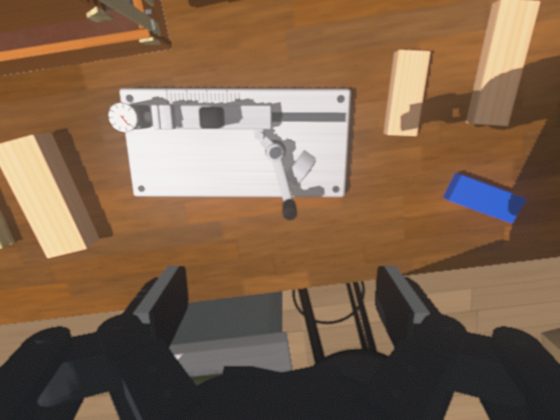

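The view shows the caliper (120–350, 90–195), with the knob at (289,208), grip at (211,117), offcut_2 at (45,195), offcut_1 at (407,92), offcut_0 at (503,62) and the blue decoy at (485,197).

```bash
cat > fit.py <<'E'
from h import *
def fits(f):
    d=np.load(f); P=d["P"]; z=P[...,2]
    for n,(u,v),zt in [("o2",(40,195),34),("o1",(407,92),19),("o0",(503,50),19),("bed",(200,165),18)]:
        m=comp(P,(abs(z-zt)<4),(u,v)); print(n,rect(P,m))
    for n,(u,v) in [("knob",(290,205)),("grip",(211,117)),("hinge",(275,150))]:
        zt=z[v,u]; m=comp(P,(abs(z-zt)<4),(u,v)); print(n,rect(P,m))
    return P
if __name__=="__main__": fits("w2.npz")
E
python3 fit.py
```

```text
o2 (array([446.6, 130.1]), array([160. ,  62.5]), 6.3, 5406, np.float64(34.2))
o1 (array([ 512.4, -359.2]), array([ 38.8, 100.3]), 80.1, 2660, np.float64(19.2))
o0 (array([ 529.7, -475.8]), array([ 46.6, 139.9]), 78.8, 4830, np.float64(19.3))
bed (array([464.4, -91.7]), array([204. ,  97.7]), 80.9, 9417, np.float64(18.3))
knob (array([ 404.2, -195.1]), array([14.5,  4.3]), 83.9, 33, np.float64(75.8))
grip (array([ 518.2, -120. ]), array([23.7, 22.7]), 82.5, 448, np.float64(72.8))
hinge (array([ 467. , -185.4]), array([12.2, 13.4]), 82.0, 104, np.float64(49.3))
```

```bash
python3 - <<'E'
from h import *
P=np.load("w2.npz")["P"]; z=P[...,2]
m=(abs(z-18)<3)&(abs(P[...,0]-480)<100)&(abs(P[...,1]+137)<175)
m=cv2.morphologyEx(m.astype(np.uint8),cv2.MORPH_OPEN,np.ones((3,3)))>0
print(rect(P,m))
# knob: points 65-82 high
m=(z>55)&(z<84)&(abs(P[...,0]-402)<25)&(abs(P[...,1]+198)<25); q=P[m]; print(len(q),np.round(q.min(0)),np.round(q.max(0)),np.round(q.mean(0),1))
E
```

```text
(array([ 479.4, -137.3]), array([289.5, 139.4]), 81.7, 18606, np.float64(18.3))
234 [ 390. -203.   56.] [ 407. -186.   82.] [ 400.  -194.6   75.6]
```

```bash
python3 - <<'E'
from h import *
to(397,-194.2,150,6.7)
E
```

```text
az -14.7 tx -43.6 ty -4.5 tz 151.1
```

```bash

python3 -m jog '[{"ax":0,"ay":0,"az":-7.4,"tx":0,"ty":0,"tz":10,"fingers":0.3},{"ax":0,"ay":0,"az":-7.3,"tx":0,"ty":0,"tz":20,"fingers":0.3},{"ax":0,"ay":0,"az":0,"tx":-22,"ty":-2.3,"tz":40,"fingers":0.3},{"ax":0,"ay":0,"az":0,"tx":-21.6,"ty":-2.2,"tz":40,"fingers":0.3},{"ax":0,"ay":0,"az":0,"tx":0,"ty":0,"tz":41,"fingers":0.3}]'
python3 -m jog '[{"ax":0,"ay":0,"az":0,"tx":0,"ty":0,"tz":0,"fingers":0.3},{"ax":0,"ay":0,"az":0,"tx":0,"ty":0,"tz":0,"fingers":0.3},{"ax":0,"ay":0,"az":0,"tx":0,"ty":0,"tz":0,"fingers":0.3},{"ax":0,"ay":0,"az":0,"tx":0,"ty":0,"tz":0,"fingers":0.3},{"ax":0,"ay":0,"az":0,"tx":0,"ty":0,"tz":0,"fingers":0.3}]'
python3 - <<'E'
from h import *
to(397,-194.2,54,6.7)
E
```

```text
t: 2.75
eef_pos: [393.7, -196.1, 149.3]
eef_rot: [3.137, 0.172, -0.002]
contact_force: [1.2, -0.5, -0.7]
width: 30.3
grip_force: 0.0
t: 3.38
eef_pos: [396.9, -195.5, 151.0]
eef_rot: [3.136, 0.177, 0.002]
contact_force: [-0.4, 0.4, 1.2]
width: 29.9
grip_force: 0.0
az -0.2 tx 0.3 ty -1.3 tz 97.0
```

```bash

python3 -m jog '[{"ax":0,"ay":0,"az":0,"tx":0,"ty":-1.3,"tz":30,"fingers":0.3},{"ax":0,"ay":0,"az":0,"tx":0,"ty":0,"tz":30,"fingers":0.3},{"ax":0,"ay":0,"az":0,"tx":0,"ty":0,"tz":20,"fingers":0.3},{"ax":0,"ay":0,"az":0,"tx":0,"ty":0,"tz":17,"fingers":0.3},{"ax":0,"ay":0,"az":0,"tx":0,"ty":0,"tz":0,"fingers":0.3}]'
for i in 1; do python3 -m jog '[{"ax":0,"ay":0,"az":-5,"tx":0.3,"ty":6.1,"tz":0,"fingers":0.3},{"ax":0,"ay":0,"az":-5,"tx":0.3,"ty":6.1,"tz":0,"fingers":0.3},{"ax":0,"ay":0,"az":-5,"tx":0.3,"ty":6.1,"tz":0,"fingers":0.3},{"ax":0,"ay":0,"az":-5,"tx":0.3,"ty":6.1,"tz":0,"fingers":0.3},{"ax":0,"ay":0,"az":-5,"tx":0.3,"ty":6.1,"tz":0,"fingers":0.3}]'; done
```

```text
t: 4.0
eef_pos: [395.5, -193.5, 52.5]
eef_rot: [-3.135, -0.177, 0.003]
contact_force: [0.2, -0.1, 0.4]
width: 29.9
grip_force: 0.0
t: 4.62
eef_pos: [401.9, -214.6, 53.6]
eef_rot: [-3.009, -0.844, 0.006]
contact_force: [-0.4, 28.1, 16.2]
width: 30.2
grip_force: 12.5
```

```bash

python3 -m jog '[{"ax":0,"ay":0,"az":0,"tx":0,"ty":0,"tz":0,"fingers":0.3},{"ax":0,"ay":0,"az":0,"tx":0,"ty":0,"tz":0,"fingers":0.3},{"ax":0,"ay":0,"az":0,"tx":0,"ty":0,"tz":0,"fingers":0.3},{"ax":0,"ay":0,"az":0,"tx":0,"ty":0,"tz":0,"fingers":0.3},{"ax":0,"ay":0,"az":0,"tx":0,"ty":0,"tz":0,"fingers":0.3}]'
python3 - <<'E'
from h import *
c=viewer.camera("scene"); cv2.imwrite("pics/s3.png",cv2.resize(c["img"][220:340,190:320],None,fx=4,fy=4,interpolation=cv2.INTER_CUBIC)[...,::-1])
print(yawnow())
E
```

```text
t: 5.25
eef_pos: [403.2, -220.4, 53.7]
eef_rot: [-3.019, -0.851, 0.006]
contact_force: [-5.2, 3.7, 4.4]
width: 29.8
grip_force: 2.9
31.467608449963645
```

View pics/s3.png

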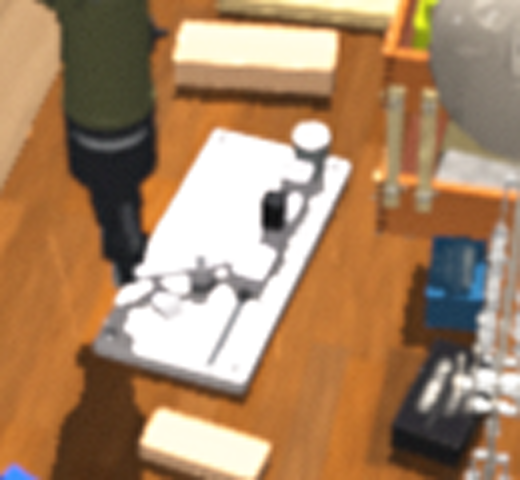

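The lever has moved part way with the fingers round the knob (crop 130,275); the forces have settled, so I continue more slowly.

```bash

for i in 1 2 3; do python3 -m jog '[{"ax":0,"ay":0,"az":-4,"tx":0.2,"ty":4.9,"tz":0,"fingers":0.3},{"ax":0,"ay":0,"az":-4,"tx":0.2,"ty":4.9,"tz":0,"fingers":0.3},{"ax":0,"ay":0,"az":-4,"tx":0.2,"ty":4.9,"tz":0,"fingers":0.3},{"ax":0,"ay":0,"az":-4,"tx":0.2,"ty":4.9,"tz":0,"fingers":0.3},{"ax":0,"ay":0,"az":-4,"tx":0.2,"ty":4.9,"tz":0,"fingers":0.3}]'|egrep "pos|force"; done
python3 -m jog '[{"ax":0,"ay":0,"az":0,"tx":0,"ty":0,"tz":0,"fingers":0.3},{"ax":0,"ay":0,"az":0,"tx":0,"ty":0,"tz":0,"fingers":0.3},{"ax":0,"ay":0,"az":0,"tx":0,"ty":0,"tz":0,"fingers":0.3},{"ax":0,"ay":0,"az":0,"tx":0,"ty":0,"tz":0,"fingers":0.3},{"ax":0,"ay":0,"az":0,"tx":0,"ty":0,"tz":0,"fingers":0.3}]'
python3 -c "from h import *; print(yawnow())"
```

```text
eef_pos: [418.2, -238.0, 53.6]
contact_force: [-7.4, 0.3, 4.2]
grip_force: 3.3
eef_pos: [443.1, -251.9, 53.8]
contact_force: [-2.7, 0.1, -1.6]
grip_force: 0.9
eef_pos: [468.5, -256.1, 54.3]
contact_force: [-0.1, 1.1, 0.2]
grip_force: 0.3
t: 7.8
eef_pos: [468.0, -255.9, 53.3]
eef_rot: [-2.194, -2.249, 0.0]
contact_force: [0.2, 0.7, 0.7]
width: 29.8
grip_force: 0.0
91.42483572670633
```

```bash

python3 -m jog '[{"ax":0,"ay":0,"az":0,"tx":0,"ty":0,"tz":-50,"fingers":0},{"ax":0,"ay":0,"az":0,"tx":0,"ty":0,"tz":-50,"fingers":0},{"ax":0,"ay":0,"az":10,"tx":0,"ty":0,"tz":-50,"fingers":0},{"ax":0,"ay":0,"az":10,"tx":0,"ty":0,"tz":-40,"fingers":0},{"ax":0,"ay":0,"az":10,"tx":0,"ty":0,"tz":-20,"fingers":0}]' | grep pos
python3 -m jog '[{"ax":0,"ay":0,"az":10,"tx":0,"ty":0,"tz":0,"fingers":0},{"ax":0,"ay":0,"az":10,"tx":0,"ty":0,"tz":0,"fingers":0},{"ax":0,"ay":0,"az":10,"tx":0,"ty":0,"tz":0,"fingers":0},{"ax":0,"ay":0,"az":10,"tx":0,"ty":0,"tz":0,"fingers":0},{"ax":0,"ay":0,"az":10,"tx":0,"ty":0,"tz":0,"fingers":0}]' | grep pos
python3 -m jog '[{"ax":0,"ay":0,"az":10,"tx":0,"ty":0,"tz":0,"fingers":0},{"ax":0,"ay":0,"az":9.7,"tx":0,"ty":0,"tz":0,"fingers":0},{"ax":0,"ay":0,"az":0,"tx":0,"ty":0,"tz":0,"fingers":0},{"ax":0,"ay":0,"az":0,"tx":0,"ty":0,"tz":0,"fingers":0},{"ax":0,"ay":0,"az":0,"tx":0,"ty":0,"tz":0,"fingers":0}]' | grep pos
python3 - <<'E'
from h import *
c=viewer.camera("wrist"); save(c,"w4"); P=pts(c); np.savez("w4.npz",P=P,img=c["img"]); z=P[...,2]
m=(z>64)&(z<84)&(abs(P[...,0]-440)<70)&(abs(P[...,1]+220)<70); print("knob",rect(P,m))
m=(z>66)&(z<80)&(abs(P[...,0]-518)<25)&(abs(P[...,1]+120)<25); print("grip",rect(P,m))
to(518.3,-119.7,44,-8.3)
E
```

```text
eef_pos: [469.0, -256.4, 266.2]
eef_pos: [467.9, -255.8, 263.1]
eef_pos: [468.1, -255.8, 263.3]
knob (array([ 463.8, -255.8]), array([16.2, 16.3]), 83.5, 253, np.float64(79.8))
grip (array([ 518.9, -120.8]), array([24.1, 22.7]), 82.0, 551, np.float64(72.7))
az 0.1 tx 30.0 ty -142.0 tz 219.3
```

```bash

python3 -m jog '[{"ax":0,"ay":0,"az":0,"tx":10,"ty":-47,"tz":30,"fingers":0},{"ax":0,"ay":0,"az":0,"tx":10,"ty":-47,"tz":30,"fingers":0},{"ax":0,"ay":0,"az":0,"tx":10,"ty":-47,"tz":30,"fingers":0},{"ax":0,"ay":0,"az":0,"tx":0,"ty":0,"tz":40,"fingers":0},{"ax":0,"ay":0,"az":0,"tx":0,"ty":0,"tz":0,"fingers":0}]' | grep pos
python3 -m jog '[{"ax":0,"ay":0,"az":0,"tx":0,"ty":-0.5,"tz":30,"fingers":0},{"ax":0,"ay":0,"az":0,"tx":0,"ty":0,"tz":30,"fingers":0},{"ax":0,"ay":0,"az":0,"tx":0,"ty":0,"tz":20,"fingers":0},{"ax":0,"ay":0,"az":0,"tx":0,"ty":0,"tz":9,"fingers":0},{"ax":0,"ay":0,"az":0,"tx":0,"ty":0,"tz":0,"fingers":0}]' 
python3 -m jog '[{"ax":0,"ay":0,"az":0,"tx":0,"ty":0,"tz":0,"fingers":1},{"ax":0,"ay":0,"az":0,"tx":0,"ty":0,"tz":0,"fingers":1},{"ax":0,"ay":0,"az":0,"tx":0,"ty":0,"tz":0,"fingers":1},{"ax":0,"ay":0,"az":0,"tx":0,"ty":0,"tz":0,"fingers":1},{"ax":0,"ay":0,"az":0,"tx":0,"ty":0,"tz":0,"fingers":1}]' 
python3 -c "from h import *; to(518.3,-119.7,44,-8.3)"
```

```text
eef_pos: [515.6, -119.2, 130.7]
t: 10.98
eef_pos: [518.7, -120.8, 44.9]
eef_rot: [3.133, -0.227, 0.001]
contact_force: [-1.3, 0.5, 1.1]
width: 42.3
grip_force: 0.0
t: 11.6
eef_pos: [519.2, -120.7, 45.7]
eef_rot: [3.132, -0.226, 0.004]
contact_force: [-0.7, -1.1, 6.5]
width: 23.0
grip_force: 59.7
az 0.1 tx -1.0 ty -0.8 tz 1.7
```

```bash

python3 -m jog '[{"ax":0,"ay":0,"az":0,"tx":0,"ty":10,"tz":0,"fingers":1},{"ax":0,"ay":0,"az":0,"tx":0,"ty":20,"tz":0,"fingers":1},{"ax":0,"ay":0,"az":0,"tx":0,"ty":20,"tz":0,"fingers":1},{"ax":0,"ay":0,"az":0,"tx":0,"ty":20,"tz":0,"fingers":1},{"ax":0,"ay":0,"az":0,"tx":0,"ty":12,"tz":0,"fingers":1}]' 
python3 -m jog '[{"ax":0,"ay":0,"az":0,"tx":0,"ty":0,"tz":0,"fingers":1},{"ax":0,"ay":0,"az":0,"tx":0,"ty":0,"tz":0,"fingers":1},{"ax":0,"ay":0,"az":0,"tx":0,"ty":0,"tz":0,"fingers":0},{"ax":0,"ay":0,"az":0,"tx":0,"ty":0,"tz":0,"fingers":0},{"ax":0,"ay":0,"az":0,"tx":0,"ty":0,"tz":0,"fingers":0}]' 
python3 -m jog '[{"ax":0,"ay":0,"az":0,"tx":0,"ty":0,"tz":-40,"fingers":0},{"ax":0,"ay":0,"az":0,"tx":0,"ty":0,"tz":-50,"fingers":0},{"ax":0,"ay":0,"az":0,"tx":0,"ty":0,"tz":-60,"fingers":-1},{"ax":0,"ay":0,"az":0,"tx":-50,"ty":-50,"tz":-60,"fingers":-1},{"ax":0,"ay":0,"az":0,"tx":-50,"ty":-60,"tz":-40,"fingers":-1}]' 
python3 -m jog '[{"ax":0,"ay":0,"az":0,"tx":0,"ty":-60,"tz":0,"fingers":-1},{"ax":0,"ay":0,"az":0,"tx":0,"ty":-60,"tz":0,"fingers":-1},{"ax":0,"ay":0,"az":0,"tx":0,"ty":-60,"tz":0,"fingers":-1},{"ax":0,"ay":0,"az":0,"tx":0,"ty":0,"tz":0,"fingers":-1},{"ax":0,"ay":0,"az":0,"tx":0,"ty":0,"tz":0,"fingers":-1}]' 
python3 - <<'E'
from h import *
c=viewer.camera("wrist"); save(c,"w5"); P=pts(c); np.savez("w5.npz",P=P,img=c["img"]); z=P[...,2]
m=(abs(z-34)<4)&(abs(P[...,0]-447)<105)&(abs(P[...,1]-130)<80); print("o2",rect(P,m))
m=(z>66)&(z<80)&(abs(P[...,0]-507)<25)&(abs(P[...,1]+201)<25); print("grip",rect(P,m))
to(446.6,130.1,150,6.3)
E
```

```text
t: 12.22
eef_pos: [507.6, -202.1, 45.7]
eef_rot: [3.133, -0.227, 0.005]
contact_force: [1.3, 1.9, 5.5]
width: 23.2
grip_force: 59.7
t: 12.85
eef_pos: [506.2, -201.0, 44.2]
eef_rot: [-3.133, 0.226, 0.001]
contact_force: [1.0, 0.0, 0.2]
width: 42.5
grip_force: 0.0
t: 13.48
eef_pos: [449.1, -115.5, 265.2]
eef_rot: [3.133, -0.229, 0.005]
contact_force: [0.5, -0.1, 0.8]
width: 85.4
grip_force: 0.0
t: 14.1
eef_pos: [474.2, 62.4, 262.9]
eef_rot: [3.133, -0.224, -0.001]
contact_force: [0.3, 0.7, -1.0]
width: 85.5
grip_force: 0.0
o2 (array([446.9, 130.5]), array([159.9,  60.3]), 6.4, 6382, np.float64(34.3))
grip (array([ 507. , -200.5]), array([25.4, 23.3]), 81.7, 663, np.float64(72.6))
az -14.6 tx -20.0 ty -71.0 tz 112.9
```

View pics/w5.png

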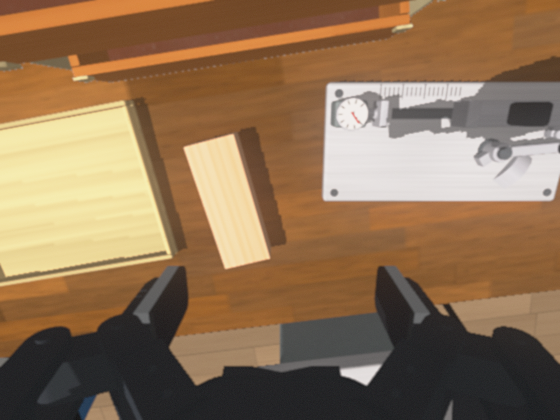

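The view shows offcut_2 at (227,200), the tray at (85,190), the carriage backed off (grip 530,113) and the lever in its open notch.

```bash

python3 -m jog '[{"ax":0,"ay":0,"az":-7.3,"tx":0,"ty":0,"tz":0,"fingers":-1},{"ax":0,"ay":0,"az":-7.3,"tx":0,"ty":0,"tz":0,"fingers":-1},{"ax":0,"ay":0,"az":0,"tx":-10,"ty":-35.5,"tz":53,"fingers":-1},{"ax":0,"ay":0,"az":0,"tx":-10,"ty":-35.5,"tz":60,"fingers":-1},{"ax":0,"ay":0,"az":0,"tx":0,"ty":0,"tz":0,"fingers":-1}]'  | grep pos
python3 -m jog '[{"ax":0,"ay":0,"az":0,"tx":0,"ty":0,"tz":50,"fingers":-1},{"ax":0,"ay":0,"az":0,"tx":0,"ty":0,"tz":45,"fingers":-1},{"ax":0,"ay":0,"az":0,"tx":0,"ty":0,"tz":0,"fingers":-1},{"ax":0,"ay":0,"az":0,"tx":0,"ty":0,"tz":0,"fingers":-1},{"ax":0,"ay":0,"az":0,"tx":0,"ty":0,"tz":0,"fingers":-1}]' 
python3 -c "from h import *; to(446.9,130.5,2,6.4)"
```

```text
eef_pos: [444.2, 124.6, 154.9]
t: 15.4
eef_pos: [451.1, 125.7, 65.8]
eef_rot: [-3.136, -0.172, -0.007]
contact_force: [0.3, -0.2, 0.2]
width: 85.1
grip_force: 0.0
az -0.1 tx -3.6 ty -5.2 tz 63.8
```

```bash

python3 -m jog '[{"ax":0,"ay":0,"az":0,"tx":-3.6,"ty":-5.2,"tz":0,"fingers":-1},{"ax":0,"ay":0,"az":0,"tx":0,"ty":0,"tz":20,"fingers":-1},{"ax":0,"ay":0,"az":0,"tx":0,"ty":0,"tz":20,"fingers":-1},{"ax":0,"ay":0,"az":0,"tx":0,"ty":0,"tz":14,"fingers":-1},{"ax":0,"ay":0,"az":0,"tx":0,"ty":0,"tz":8,"fingers":-1}]'
python3 -m jog '[{"ax":0,"ay":0,"az":0,"tx":0,"ty":0,"tz":0,"fingers":-1},{"ax":0,"ay":0,"az":0,"tx":0,"ty":0,"tz":0,"fingers":1},{"ax":0,"ay":0,"az":0,"tx":0,"ty":0,"tz":0,"fingers":1},{"ax":0,"ay":0,"az":0,"tx":0,"ty":0,"tz":0,"fingers":1},{"ax":0,"ay":0,"az":0,"tx":0,"ty":0,"tz":0,"fingers":1}]' 
python3 -m jog '[{"ax":0,"ay":0,"az":0,"tx":0,"ty":0,"tz":-20,"fingers":1},{"ax":0,"ay":0,"az":0,"tx":0,"ty":0,"tz":-30,"fingers":1},{"ax":0,"ay":0,"az":0,"tx":0,"ty":0,"tz":-30,"fingers":1},{"ax":0,"ay":0,"az":0,"tx":0,"ty":0,"tz":-40,"fingers":1},{"ax":0,"ay":0,"az":0,"tx":0,"ty":0,"tz":0,"fingers":1}]' 
python3 - <<'E'
from h import *
C=np.array([479.4,-137.3]);a=np.radians(-8.3);R=np.array([[np.cos(a),-np.sin(a)],[np.sin(a),np.cos(a)]])
p=C+R@[0,85-30-2.5]; print(p); to(*p,122,-8.3)
P=np.load("w5.npz")["P"];z=P[...,2]
m=(abs(z-22)<3)&(P[...,0]>330)&(P[...,0]<600)&(P[...,1]>195); print("tray rim",rect(P,m))
m=(abs(z-6)<3)&(P[...,0]>330)&(P[...,0]<600)&(P[...,1]>195); print("tray floor",rect(P,m))
E
```

```text
t: 16.02
eef_pos: [444.6, 131.0, 1.7]
eef_rot: [-3.137, -0.174, -0.0]
contact_force: [-0.4, -0.5, 0.2]
width: 85.3
grip_force: 0.0
t: 16.65
eef_pos: [445.3, 130.8, 2.6]
eef_rot: [-3.137, -0.174, -0.002]
contact_force: [-0.9, 1.1, 6.3]
width: 59.1
grip_force: 65.0
t: 17.27
eef_pos: [447.2, 131.1, 124.6]
eef_rot: [-3.136, -0.173, -0.011]
contact_force: [-0.1, -0.0, -0.9]
width: 59.3
grip_force: 64.9
[486.97870055 -85.34989607]
az 14.6 tx 70.6 ty 208.4 tz 2.6
tray rim (array([478.9, 342.8]), array([200.3, 241.8]), 1.9, 2341, np.float64(21.8))
tray floor (array([457.3, 345.9]), array([236.8, 266.1]), 6.3, 22011, np.float64(6.3))
```

```bash

python3 -m jog '[{"ax":0,"ay":0,"az":7.3,"tx":0,"ty":0,"tz":0,"fingers":1},{"ax":0,"ay":0,"az":7.3,"tx":0,"ty":0,"tz":0,"fingers":1},{"ax":0,"ay":0,"az":0,"tx":14,"ty":42,"tz":0,"fingers":1},{"ax":0,"ay":0,"az":0,"tx":14,"ty":42,"tz":0,"fingers":1},{"ax":0,"ay":0,"az":0,"tx":14,"ty":42,"tz":0,"fingers":1}]' |grep pos
python3 -m jog '[{"ax":0,"ay":0,"az":0,"tx":14,"ty":42,"tz":0,"fingers":1},{"ax":0,"ay":0,"az":0,"tx":14,"ty":40,"tz":0,"fingers":1},{"ax":0,"ay":0,"az":0,"tx":0,"ty":0,"tz":0,"fingers":1},{"ax":0,"ay":0,"az":0,"tx":0,"ty":0,"tz":0,"fingers":1},{"ax":0,"ay":0,"az":0,"tx":0,"ty":0,"tz":0,"fingers":1}]' |grep pos
python3 -c "from h import *; to(487,-85.3,80,-8.3)"
```

```text
eef_pos: [467.4, -1.1, 120.6]
eef_pos: [483.2, -84.1, 121.2]
az 0.1 tx 3.9 ty 0.6 tz 41.2
```

```bash

python3 -m jog '[{"ax":0,"ay":0,"az":0,"tx":2.5,"ty":0.6,"tz":20,"fingers":1},{"ax":0,"ay":0,"az":0,"tx":0,"ty":0,"tz":20,"fingers":1},{"ax":0,"ay":0,"az":0,"tx":0,"ty":0,"tz":10,"fingers":1},{"ax":0,"ay":0,"az":0,"tx":0,"ty":0,"tz":0,"fingers":1},{"ax":0,"ay":0,"az":0,"tx":0,"ty":0,"tz":0,"fingers":1}]'
python3 - <<'E'
from h import *
c=viewer.camera("wrist"); save(c,"w6"); to(487,-85.3,21.5,-8.3)
E
```

```text
t: 19.15
eef_pos: [487.0, -86.0, 72.2]
eef_rot: [3.133, -0.225, 0.001]
contact_force: [0.4, 0.3, -0.6]
width: 58.9
grip_force: 65.2
az 0.1 tx -0.3 ty -0.8 tz 50.8
```

View pics/w6.png

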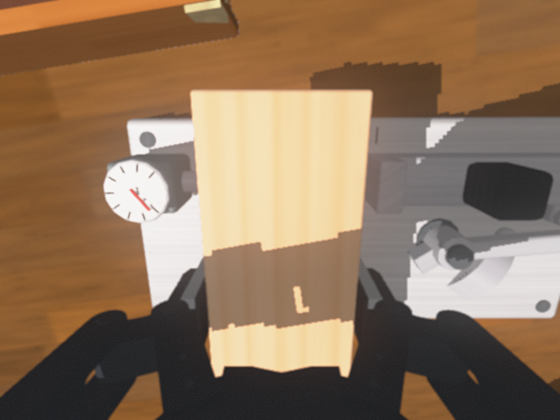

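The block is squared over the bed between anvil (185,180) and jaw (385,180); dial at rest at (137,188). Lowering it.

```bash

python3 -m jog '[{"ax":0,"ay":0,"az":0,"tx":0,"ty":-0.4,"tz":20,"fingers":1},{"ax":0,"ay":0,"az":0,"tx":0,"ty":0,"tz":15,"fingers":1},{"ax":0,"ay":0,"az":0,"tx":0,"ty":0,"tz":10,"fingers":1},{"ax":0,"ay":0,"az":0,"tx":0,"ty":0,"tz":5,"fingers":1},{"ax":0,"ay":0,"az":0,"tx":0,"ty":0,"tz":0,"fingers":1}]'
python3 -m jog '[{"ax":0,"ay":0,"az":0,"tx":0,"ty":0,"tz":0,"fingers":1},{"ax":0,"ay":0,"az":0,"tx":0,"ty":0,"tz":0,"fingers":-0.6},{"ax":0,"ay":0,"az":0,"tx":0,"ty":0,"tz":0,"fingers":-0.6},{"ax":0,"ay":0,"az":0,"tx":0,"ty":0,"tz":0,"fingers":-0.6},{"ax":0,"ay":0,"az":0,"tx":0,"ty":0,"tz":0,"fingers":-0.6}]'
python3 -m jog '[{"ax":0,"ay":0,"az":0,"tx":0,"ty":0,"tz":-30,"fingers":-0.6},{"ax":0,"ay":0,"az":0,"tx":0,"ty":0,"tz":-40,"fingers":-0.6},{"ax":0,"ay":0,"az":0,"tx":0,"ty":0,"tz":-50,"fingers":-0.6},{"ax":0,"ay":0,"az":0,"tx":0,"ty":0,"tz":-20,"fingers":0},{"ax":0,"ay":0,"az":0,"tx":0,"ty":0,"tz":0,"fingers":0}]'
python3 - <<'E'
from h import *
c=viewer.camera("wrist"); P=pts(c); np.savez("w7.npz",P=P,img=c["img"]); z=P[...,2]; save(c,"w7")
m=(abs(z-52)<3)&(abs(P[...,0]-487)<105)&(abs(P[...,1]+86)<60); print("o2",rect(P,m))
m=(z>66)&(z<80)&(abs(P[...,0]-507)<25)&(abs(P[...,1]+201)<25); print("grip",rect(P,m))
to(507.5,-200.8,45,-8.3)
E
```

```text
t: 19.82
eef_pos: [486.7, -85.9, 21.7]
eef_rot: [-3.133, 0.226, -0.0]
contact_force: [-0.1, 0.5, -1.5]
width: 59.0
grip_force: 65.2
t: 20.45
eef_pos: [486.7, -85.9, 21.8]
eef_rot: [3.133, -0.226, 0.0]
contact_force: [0.9, -0.2, -0.3]
width: 68.5
grip_force: 0.0
t: 21.08
eef_pos: [487.9, -86.1, 163.4]
eef_rot: [3.133, -0.226, 0.007]
contact_force: [0.7, -0.6, 0.4]
width: 42.7
grip_force: 0.0
o2 (array([489. , -86.9]), array([117.7, 165.4]), 89.7, 14515, np.float64(52.3))
grip (array([ 507.5, -200.7]), array([24.1, 23.9]), 81.7, 1106, np.float64(72.8))
az 0.0 tx 37.1 ty 110.7 tz 117.0
```

```bash

python3 -m jog '[{"ax":0,"ay":0,"az":0,"tx":12.3,"ty":37,"tz":0,"fingers":0},{"ax":0,"ay":0,"az":0,"tx":12.3,"ty":37,"tz":0,"fingers":0},{"ax":0,"ay":0,"az":0,"tx":12.3,"ty":36.7,"tz":20,"fingers":0},{"ax":0,"ay":0,"az":0,"tx":0,"ty":0,"tz":30,"fingers":0},{"ax":0,"ay":0,"az":0,"tx":0,"ty":0,"tz":0,"fingers":0}]' |grep pos
python3 -m jog '[{"ax":0,"ay":0,"az":0,"tx":0,"ty":0,"tz":30,"fingers":0},{"ax":0,"ay":0,"az":0,"tx":0,"ty":0,"tz":30,"fingers":0},{"ax":0,"ay":0,"az":0,"tx":0,"ty":0,"tz":7,"fingers":0},{"ax":0,"ay":0,"az":0,"tx":0,"ty":0,"tz":0,"fingers":0},{"ax":0,"ay":0,"az":0,"tx":0,"ty":0,"tz":0,"fingers":0}]' |grep pos
python3 -m jog '[{"ax":0,"ay":0,"az":0,"tx":0,"ty":0,"tz":0,"fingers":1},{"ax":0,"ay":0,"az":0,"tx":0,"ty":0,"tz":0,"fingers":1},{"ax":0,"ay":0,"az":0,"tx":0,"ty":0,"tz":0,"fingers":1},{"ax":0,"ay":0,"az":0,"tx":0,"ty":0,"tz":0,"fingers":1},{"ax":0,"ay":0,"az":0,"tx":0,"ty":0,"tz":0,"fingers":1}]' 
python3 -c "from h import *; to(511.1,-176.1,45,-8.3)"
```

```text
eef_pos: [503.8, -199.6, 107.7]
eef_pos: [508.2, -200.9, 45.9]
t: 23.0
eef_pos: [508.0, -201.1, 46.0]
eef_rot: [3.132, -0.226, 0.003]
contact_force: [0.1, 0.9, 6.0]
width: 23.0
grip_force: 59.4
az 0.1 tx -0.6 ty -25.2 tz 1.0
```

```bash

python3 -m jog '[{"ax":0,"ay":0,"az":0,"tx":0,"ty":-4,"tz":0,"fingers":1},{"ax":0,"ay":0,"az":0,"tx":0,"ty":-4,"tz":0,"fingers":1},{"ax":0,"ay":0,"az":0,"tx":0,"ty":-4,"tz":0,"fingers":1},{"ax":0,"ay":0,"az":0,"tx":0,"ty":-3,"tz":0,"fingers":1},{"ax":0,"ay":0,"az":0,"tx":0,"ty":-2,"tz":0,"fingers":1}]' 
python3 -m jog '[{"ax":0,"ay":0,"az":0,"tx":0,"ty":-2,"tz":0,"fingers":1},{"ax":0,"ay":0,"az":0,"tx":0,"ty":-2,"tz":0,"fingers":1},{"ax":0,"ay":0,"az":0,"tx":0,"ty":-2,"tz":0,"fingers":1},{"ax":0,"ay":0,"az":0,"tx":0,"ty":-1.5,"tz":0,"fingers":1},{"ax":0,"ay":0,"az":0,"tx":0,"ty":-1,"tz":0,"fingers":1}]' 
python3 -m jog '[{"ax":0,"ay":0,"az":0,"tx":0,"ty":0,"tz":0,"fingers":1},{"ax":0,"ay":0,"az":0,"tx":0,"ty":0,"tz":0,"fingers":1},{"ax":0,"ay":0,"az":0,"tx":0,"ty":0,"tz":0,"fingers":1},{"ax":0,"ay":0,"az":0,"tx":0,"ty":0,"tz":0,"fingers":1},{"ax":0,"ay":0,"az":0,"tx":0,"ty":0,"tz":0,"fingers":1}]' 
python3 - <<'E'
from h import *
c=viewer.camera("wrist"); save(c,"w8"); to(511.1,-176.1,45,-8.3)
E
```

```text
t: 23.62
eef_pos: [510.4, -184.6, 46.0]
eef_rot: [3.132, -0.225, 0.003]
contact_force: [-1.4, -1.3, 7.0]
width: 23.0
grip_force: 59.6
t: 24.25
eef_pos: [511.4, -177.3, 46.0]
eef_rot: [3.13, -0.225, 0.003]
contact_force: [-2.7, -5.8, 6.0]
width: 22.8
grip_force: 59.5
t: 24.88
eef_pos: [511.4, -177.2, 46.0]
eef_rot: [3.131, -0.225, 0.003]
contact_force: [-1.9, -4.5, 6.6]
width: 23.1
grip_force: 59.6
az 0.1 tx -0.5 ty -1.1 tz 1.0
```

View pics/w8.png

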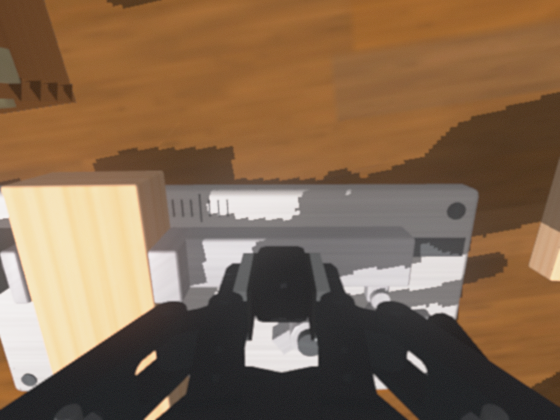

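The block sits squarely between jaw and anvil; about 5 N pushes back. I add 2 mm to be clearly registered.

```bash

python3 -m jog '[{"ax":0,"ay":0,"az":0,"tx":0,"ty":-1,"tz":0,"fingers":1},{"ax":0,"ay":0,"az":0,"tx":0,"ty":-1,"tz":0,"fingers":1},{"ax":0,"ay":0,"az":0,"tx":0,"ty":-0.5,"tz":0,"fingers":1},{"ax":0,"ay":0,"az":0,"tx":0,"ty":0,"tz":0,"fingers":1},{"ax":0,"ay":0,"az":0,"tx":0,"ty":0,"tz":0,"fingers":1}]' 
python3 -m jog '[{"ax":0,"ay":0,"az":0,"tx":0,"ty":0,"tz":0,"fingers":1},{"ax":0,"ay":0,"az":0,"tx":0,"ty":0,"tz":0,"fingers":1},{"ax":0,"ay":0,"az":0,"tx":0,"ty":0,"tz":0,"fingers":1},{"ax":0,"ay":0,"az":0,"tx":0,"ty":0,"tz":0,"fingers":1},{"ax":0,"ay":0,"az":0,"tx":0,"ty":0,"tz":0,"fingers":1}]' 
python3 - <<'E'
from h import *
c=viewer.camera("scene"); P=pts(c); 
d=np.load("scene0.npz")["img"]; a=c["img"][255:300,235:285]
cv2.imwrite("pics/s9.png",np.hstack([cv2.resize(q,None,fx=8,fy=8,interpolation=cv2.INTER_CUBIC) for q in (d[255:300,235:285],a)])[...,::-1])
E
```

```text
t: 25.55
eef_pos: [511.8, -175.1, 46.1]
eef_rot: [3.13, -0.225, 0.003]
contact_force: [-2.6, -5.3, 6.2]
width: 23.0
grip_force: 59.5
t: 26.18
eef_pos: [511.7, -175.1, 46.0]
eef_rot: [3.13, -0.225, 0.003]
contact_force: [-2.3, -6.1, 5.2]
width: 23.1
grip_force: 59.6
```

View pics/s9.png

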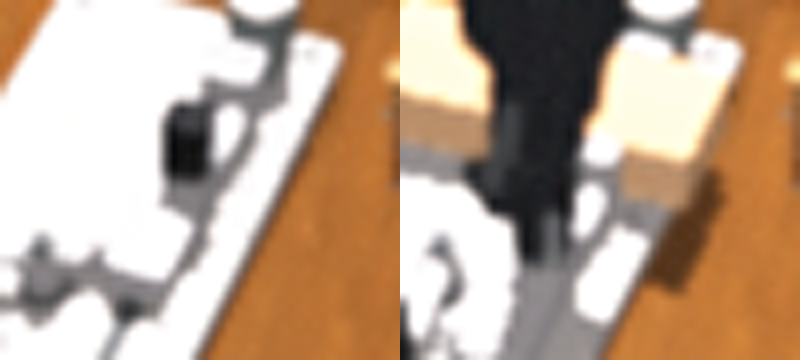

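```bash

python3 -m jog '[{"ax":0,"ay":0,"az":0,"tx":0,"ty":4,"tz":0,"fingers":1},{"ax":0,"ay":0,"az":0,"tx":0,"ty":6,"tz":0,"fingers":1},{"ax":0,"ay":0,"az":0,"tx":0,"ty":8,"tz":0,"fingers":1},{"ax":0,"ay":0,"az":0,"tx":0,"ty":4,"tz":0,"fingers":1},{"ax":0,"ay":0,"az":0,"tx":0,"ty":0,"tz":0,"fingers":1}]' 
python3 -m jog '[{"ax":0,"ay":0,"az":0,"tx":0,"ty":0,"tz":0,"fingers":0},{"ax":0,"ay":0,"az":0,"tx":0,"ty":0,"tz":0,"fingers":0},{"ax":0,"ay":0,"az":0,"tx":0,"ty":0,"tz":0,"fingers":0},{"ax":0,"ay":0,"az":0,"tx":0,"ty":0,"tz":-40,"fingers":0},{"ax":0,"ay":0,"az":0,"tx":0,"ty":0,"tz":-40,"fingers":0}]' |grep pos
python3 -m jog '[{"ax":0,"ay":0,"az":0,"tx":0,"ty":0,"tz":-40,"fingers":-1},{"ax":0,"ay":0,"az":0,"tx":-10,"ty":-30,"tz":-20,"fingers":-1},{"ax":0,"ay":0,"az":0,"tx":-13,"ty":-40,"tz":-10,"fingers":-1},{"ax":0,"ay":0,"az":0,"tx":-14,"ty":-40,"tz":0,"fingers":-1},{"ax":0,"ay":0,"az":0,"tx":0,"ty":0,"tz":0,"fingers":-1}]' |grep pos
python3 - <<'E'
from h import *
c=viewer.camera("wrist"); P=pts(c); z=P[...,2]; save(c,"w10")
m=(abs(z-52)<2.5)&(abs(P[...,0]-487)<105)&(abs(P[...,1]+86)<60)
n,l,st,_=cv2.connectedComponentsWithStats(m.astype(np.uint8),connectivity=4); k=1+st[1:,4].argmax(); print("o2",rect(P,l==k))
q=P[l==k]; s=q[q[:,0]<540]; print(rect(P,(l==k)&(P[...,0]<515)))
m=(z>66)&(z<80)&(abs(P[...,0]-507)<25)&(abs(P[...,1]+199)<25); print("grip",rect(P,m))
to(487,-86,20.5,-8.3)
E
```

```text
t: 26.85
eef_pos: [508.8, -195.5, 46.0]
eef_rot: [3.132, -0.226, 0.004]
contact_force: [-0.3, -1.0, 6.0]
width: 23.4
grip_force: 59.6
eef_pos: [507.5, -194.4, 124.8]
eef_pos: [485.8, -78.1, 194.7]
o2 (array([488.4, -78.3]), array([ 68.2, 160.1]), 81.3, 11474, np.float64(52.3))
(array([464.3, -75.6]), array([ 66.6, 112.1]), 81.7, 6902, np.float64(52.3))
grip (array([ 508.5, -193.8]), array([24. , 23.6]), 82.0, 877, np.float64(72.8))
az 0.2 tx 1.2 ty 6.4 tz 174.2
```

```bash
python3 - <<'E'
from h import *
c=viewer.camera("wrist"); P=pts(c); z=P[...,2]
m=(abs(z-52)<2.5)&(P[...,0]<495)&(P[...,0]>400)&(abs(P[...,1]+86)<60); print(rect(P,m))
C=np.array([479.4,-137.3]);a=np.radians(-8.3);R=np.array([[np.cos(a),-np.sin(a)],[np.sin(a),np.cos(a)]])
q=(P[m][:,:2]-C)@R; print(np.percentile(q[:,1],[0.5,2,50,98,99.5]), q[:,0].min())
E
```

```text
(array([454.1, -77.2]), array([60. , 91.5]), 81.4, 5403, np.float64(52.3))
[26.16793893 27.07250595 54.79272055 84.38202989 85.38436469] -79.54180477326751
```

```bash

python3 -m jog '[{"ax":0,"ay":0,"az":0,"tx":1.6,"ty":2.8,"tz":30,"fingers":-1},{"ax":0,"ay":0,"az":0,"tx":0,"ty":0,"tz":40,"fingers":-1},{"ax":0,"ay":0,"az":0,"tx":0,"ty":0,"tz":40,"fingers":-1},{"ax":0,"ay":0,"az":0,"tx":0,"ty":0,"tz":0,"fingers":-1},{"ax":0,"ay":0,"az":0,"tx":0,"ty":0,"tz":0,"fingers":-1}]'|grep pos 
python3 -c "from h import *; to(487.9,-82.5,21,-8.3)"
```

```text
eef_pos: [489.4, -84.5, 85.4]
az -0.0 tx -1.8 ty -1.8 tz 64.4
```

```bash

python3 -m jog '[{"ax":0,"ay":0,"az":0,"tx":-1.4,"ty":-1.8,"tz":20,"fingers":-1},{"ax":0,"ay":0,"az":0,"tx":0,"ty":0,"tz":25,"fingers":-1},{"ax":0,"ay":0,"az":0,"tx":0,"ty":0,"tz":13,"fingers":-1},{"ax":0,"ay":0,"az":0,"tx":0,"ty":0,"tz":6,"fingers":-1},{"ax":0,"ay":0,"az":0,"tx":0,"ty":0,"tz":0,"fingers":-1}]'
python3 -m jog '[{"ax":0,"ay":0,"az":0,"tx":0,"ty":0,"tz":0,"fingers":1},{"ax":0,"ay":0,"az":0,"tx":0,"ty":0,"tz":0,"fingers":1},{"ax":0,"ay":0,"az":0,"tx":0,"ty":0,"tz":0,"fingers":1},{"ax":0,"ay":0,"az":0,"tx":0,"ty":0,"tz":0,"fingers":1},{"ax":0,"ay":0,"az":0,"tx":0,"ty":0,"tz":0,"fingers":1}]' 
python3 -m jog '[{"ax":0,"ay":0,"az":0,"tx":0,"ty":0,"tz":-15,"fingers":1},{"ax":0,"ay":0,"az":0,"tx":0,"ty":0,"tz":-30,"fingers":1},{"ax":0,"ay":0,"az":0,"tx":0,"ty":0,"tz":-40,"fingers":1},{"ax":0,"ay":0,"az":0,"tx":0,"ty":0,"tz":-40,"fingers":1},{"ax":0,"ay":0,"az":0,"tx":0,"ty":0,"tz":0,"fingers":1}]' 
python3 -c "from h import *; to(479,280,120,1.5)"
```

```text
t: 29.45
eef_pos: [487.8, -81.8, 21.1]
eef_rot: [3.133, -0.226, 0.001]
contact_force: [-0.0, 1.4, 0.0]
width: 85.5
grip_force: 0.0
t: 30.08
eef_pos: [487.9, -82.2, 21.7]
eef_rot: [3.132, -0.226, 0.003]
contact_force: [-0.4, -1.6, 5.5]
width: 59.3
grip_force: 65.3
t: 30.7
eef_pos: [489.8, -82.1, 149.0]
eef_rot: [3.132, -0.226, 0.012]
contact_force: [0.3, 0.1, -3.2]
width: 58.8
grip_force: 65.3
az -9.8 tx -1.3 ty -362.3 tz 29.0
```

```bash

python3 -m jog '[{"ax":0,"ay":0,"az":-4.9,"tx":0,"ty":0,"tz":0,"fingers":1},{"ax":0,"ay":0,"az":-4.9,"tx":0,"ty":0,"tz":0,"fingers":1},{"ax":0,"ay":0,"az":0,"tx":0,"ty":-40,"tz":0,"fingers":1},{"ax":0,"ay":0,"az":0,"tx":0,"ty":-50,"tz":0,"fingers":1},{"ax":0,"ay":0,"az":0,"tx":0,"ty":-50,"tz":0,"fingers":1}]' |grep pos
python3 -m jog '[{"ax":0,"ay":0,"az":0,"tx":0,"ty":-50,"tz":0,"fingers":1},{"ax":0,"ay":0,"az":0,"tx":0,"ty":-50,"tz":0,"fingers":1},{"ax":0,"ay":0,"az":0,"tx":0,"ty":-50,"tz":0,"fingers":1},{"ax":0,"ay":0,"az":0,"tx":0,"ty":-50,"tz":0,"fingers":1},{"ax":0,"ay":0,"az":0,"tx":0,"ty":-50,"tz":0,"fingers":1}]' |grep pos
python3 -m jog '[{"ax":0,"ay":0,"az":0,"tx":0,"ty":-50,"tz":0,"fingers":1},{"ax":0,"ay":0,"az":0,"tx":0,"ty":-50,"tz":0,"fingers":1},{"ax":0,"ay":0,"az":0,"tx":0,"ty":0,"tz":0,"fingers":1},{"ax":0,"ay":0,"az":0,"tx":0,"ty":0,"tz":0,"fingers":1},{"ax":0,"ay":0,"az":0,"tx":0,"ty":0,"tz":0,"fingers":1}]' |grep pos
python3 - <<'E'
from h import *
c=viewer.camera("wrist"); P=pts(c); z=P[...,2]; save(c,"w11")
m=(abs(z-22)<3)&(P[...,0]>350)&(P[...,0]<600)&(P[...,1]>200)&(P[...,1]<510); print("rim",rect(P,m)); q=P[m]; print(np.percentile(q,[.5,99.5],axis=0))
to(479,418,80,1.5)
E
```

```text
eef_pos: [482.4, 59.5, 144.4]
eef_pos: [475.6, 309.4, 144.1]
eef_pos: [473.7, 406.5, 144.9]
rim (array([479.6, 353. ]), array([199.4, 260.7]), 1.8, 6470, np.float64(21.9))
[[383.44002395 222.08338495  19.13421168]
 [581.95224679 484.62880564  23.84873692]]
az -0.0 tx 5.4 ty -11.2 tz 65.3
```

View pics/w11.png

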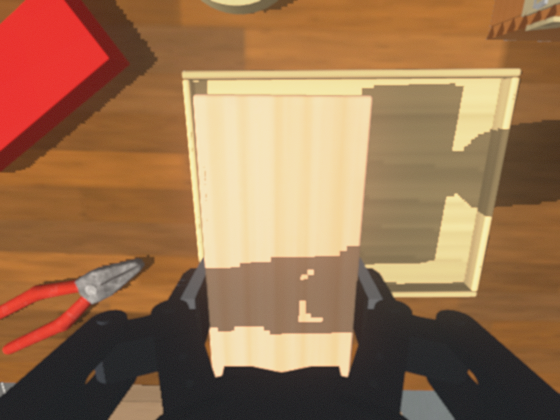

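The view shows the block over the tray (rim 185–520, 70–295), clear of the pliers and the red decoy.

```bash

python3 -m jog '[{"ax":0,"ay":0,"az":0,"tx":4.5,"ty":-12,"tz":20,"fingers":1},{"ax":0,"ay":0,"az":0,"tx":0,"ty":0,"tz":30,"fingers":1},{"ax":0,"ay":0,"az":0,"tx":0,"ty":0,"tz":30,"fingers":1},{"ax":0,"ay":0,"az":0,"tx":0,"ty":0,"tz":20,"fingers":1},{"ax":0,"ay":0,"az":0,"tx":0,"ty":0,"tz":0,"fingers":1}]' |grep pos
python3 -m jog '[{"ax":0,"ay":0,"az":0,"tx":0,"ty":0,"tz":12,"fingers":1},{"ax":0,"ay":0,"az":0,"tx":0,"ty":0,"tz":12,"fingers":1},{"ax":0,"ay":0,"az":0,"tx":0,"ty":0,"tz":7,"fingers":1},{"ax":0,"ay":0,"az":0,"tx":0,"ty":0,"tz":3,"fingers":1},{"ax":0,"ay":0,"az":0,"tx":0,"ty":0,"tz":0,"fingers":1}]'
```

```text
eef_pos: [477.0, 419.1, 42.7]
t: 33.88
eef_pos: [478.3, 420.3, 11.6]
eef_rot: [3.141, 0.042, -0.0]
contact_force: [0.4, -0.1, -2.1]
width: 59.1
grip_force: 65.3
```

```bash

python3 -m jog '[{"ax":0,"ay":0,"az":0,"tx":0,"ty":0,"tz":1.3,"fingers":1},{"ax":0,"ay":0,"az":0,"tx":0,"ty":0,"tz":0,"fingers":1},{"ax":0,"ay":0,"az":0,"tx":0,"ty":0,"tz":0,"fingers":-0.6},{"ax":0,"ay":0,"az":0,"tx":0,"ty":0,"tz":0,"fingers":-0.6},{"ax":0,"ay":0,"az":0,"tx":0,"ty":0,"tz":0,"fingers":-0.6}]' 
python3 -m jog '[{"ax":0,"ay":0,"az":0,"tx":0,"ty":0,"tz":-40,"fingers":-0.6},{"ax":0,"ay":0,"az":0,"tx":0,"ty":0,"tz":-50,"fingers":-0.6},{"ax":0,"ay":0,"az":0,"tx":0,"ty":0,"tz":-50,"fingers":-1},{"ax":0,"ay":0,"az":5,"tx":0,"ty":0,"tz":-50,"fingers":-1},{"ax":0,"ay":0,"az":5,"tx":0,"ty":0,"tz":-40,"fingers":-1}]'|grep pos
python3 -c "from h import *; to(445,-380,250,-11)"
```

```text
t: 34.5
eef_pos: [478.5, 420.4, 10.6]
eef_rot: [-3.141, -0.042, -0.001]
contact_force: [0.1, 0.8, -0.6]
width: 68.4
grip_force: 0.0
eef_pos: [478.6, 420.5, 243.0]
az 2.4 tx 119.8 ty 792.2 tz -7.0
```

```bash

python3 -m jog '[{"ax":0,"ay":0,"az":2.4,"tx":0,"ty":0,"tz":0,"fingers":-1},{"ax":0,"ay":0,"az":0,"tx":8.5,"ty":50,"tz":0,"fingers":-1},{"ax":0,"ay":0,"az":0,"tx":8.5,"ty":57,"tz":0,"fingers":-1},{"ax":0,"ay":0,"az":0,"tx":8.5,"ty":57,"tz":0,"fingers":-1},{"ax":0,"ay":0,"az":0,"tx":8.5,"ty":57,"tz":0,"fingers":-1}]'|grep pos
for i in 1 2; do python3 -m jog '[{"ax":0,"ay":0,"az":0,"tx":8.5,"ty":57,"tz":0,"fingers":-1},{"ax":0,"ay":0,"az":0,"tx":8.5,"ty":57,"tz":0,"fingers":-1},{"ax":0,"ay":0,"az":0,"tx":8.5,"ty":57,"tz":0,"fingers":-1},{"ax":0,"ay":0,"az":0,"tx":8.5,"ty":57,"tz":0,"fingers":-1},{"ax":0,"ay":0,"az":0,"tx":8.5,"ty":57,"tz":0,"fingers":-1}]'|grep pos; done
python3 -m jog '[{"ax":0,"ay":0,"az":0,"tx":0,"ty":0,"tz":0,"fingers":-1},{"ax":0,"ay":0,"az":0,"tx":0,"ty":0,"tz":0,"fingers":-1},{"ax":0,"ay":0,"az":0,"tx":0,"ty":0,"tz":0,"fingers":-1},{"ax":0,"ay":0,"az":0,"tx":0,"ty":0,"tz":0,"fingers":-1},{"ax":0,"ay":0,"az":0,"tx":0,"ty":0,"tz":0,"fingers":-1}]'|grep pos
cat > parts.py <<'E'
from h import *
def look(n):
    c=viewer.camera("wrist"); P=pts(c); z=P[...,2]; save(c,n); I=cv2.cvtColor(c["img"],cv2.COLOR_RGB2HSV)
    m=(abs(z-19)<3)&(I[...,0]<30)&(P[...,1]<-270)
    k,l,st,_=cv2.connectedComponentsWithStats(m.astype(np.uint8),connectivity=4)
    for i in range(1,k):
        if st[i,4]>600: print(rect(P,l==i))
E
python3 -c "
from parts import *
look('w12'); to(529.7,-475.8,100,-11.2)"
```

```text
eef_pos: [469.7, 195.2, 240.5]
eef_pos: [457.8, -92.8, 240.7]
eef_pos: [445.8, -380.8, 240.5]
eef_pos: [446.4, -378.0, 240.7]
(array([ 529.9, -476.4]), array([ 45.4, 139.8]), 78.7, 6061, np.float64(19.3))
(array([ 512.2, -359.3]), array([38.2, 99.8]), 79.8, 3288, np.float64(19.3))
(array([ 462.3, -279.3]), array([ 18.7, 135.6]), 90.0, 1043, np.float64(18.1))
az 0.4 tx 100.7 ty 79.5 tz 140.7
```

```bash

python3 -m jog '[{"ax":0,"ay":0,"az":0.4,"tx":33,"ty":27,"tz":20,"fingers":-1},{"ax":0,"ay":0,"az":0,"tx":34,"ty":27,"tz":40,"fingers":-1},{"ax":0,"ay":0,"az":0,"tx":33,"ty":26,"tz":40,"fingers":-1},{"ax":0,"ay":0,"az":0,"tx":0,"ty":0,"tz":40,"fingers":-1},{"ax":0,"ay":0,"az":0,"tx":0,"ty":0,"tz":0,"fingers":-1}]'|grep pos
python3 -m jog '[{"ax":0,"ay":0,"az":0,"tx":0,"ty":0,"tz":0,"fingers":-1},{"ax":0,"ay":0,"az":0,"tx":0,"ty":0,"tz":0,"fingers":-1},{"ax":0,"ay":0,"az":0,"tx":0,"ty":0,"tz":0,"fingers":-1},{"ax":0,"ay":0,"az":0,"tx":0,"ty":0,"tz":0,"fingers":-1},{"ax":0,"ay":0,"az":0,"tx":0,"ty":0,"tz":0,"fingers":-1}]'|grep pos
python3 -c "from h import *; to(529.9,-476.4,1,-11.2)"
```

```text
eef_pos: [526.7, -474.3, 95.8]
eef_pos: [528.9, -476.8, 101.0]
az -0.1 tx 0.9 ty -0.6 tz 100.0
```

```bash

python3 -m jog '[{"ax":0,"ay":0,"az":0,"tx":0.9,"ty":-0.6,"tz":30,"fingers":-1},{"ax":0,"ay":0,"az":0,"tx":0,"ty":0,"tz":35,"fingers":-1},{"ax":0,"ay":0,"az":0,"tx":0,"ty":0,"tz":25,"fingers":-1},{"ax":0,"ay":0,"az":0,"tx":0,"ty":0,"tz":9,"fingers":-1},{"ax":0,"ay":0,"az":0,"tx":0,"ty":0,"tz":0,"fingers":-1}]'
python3 -m jog '[{"ax":0,"ay":0,"az":0,"tx":0,"ty":0,"tz":0,"fingers":1},{"ax":0,"ay":0,"az":0,"tx":0,"ty":0,"tz":0,"fingers":1},{"ax":0,"ay":0,"az":0,"tx":0,"ty":0,"tz":0,"fingers":1},{"ax":0,"ay":0,"az":0,"tx":0,"ty":0,"tz":0,"fingers":1},{"ax":0,"ay":0,"az":0,"tx":0,"ty":0,"tz":0,"fingers":1}]' 
python3 -m jog '[{"ax":0,"ay":0,"az":0,"tx":0,"ty":0,"tz":-15,"fingers":1},{"ax":0,"ay":0,"az":0,"tx":0,"ty":0,"tz":-30,"fingers":1},{"ax":0,"ay":0,"az":0,"tx":0,"ty":0,"tz":-40,"fingers":1},{"ax":0,"ay":0,"az":-2.9,"tx":0,"ty":0,"tz":-50,"fingers":1},{"ax":0,"ay":0,"az":0,"tx":0,"ty":0,"tz":0,"fingers":1}]' 
python3 - <<'E'
from h import *
C=np.array([479.4,-137.3]);a=np.radians(-8.3);R=np.array([[np.cos(a),-np.sin(a)],[np.sin(a),np.cos(a)]])
p=C+R@[0,85-22.5-2.5]; print(p); to(*p,136,-8.3)
E
```

```text
t: 39.55
eef_pos: [529.7, -476.2, 1.0]
eef_rot: [-3.126, 0.308, 0.001]
contact_force: [0.1, 0.3, 0.4]
width: 85.4
grip_force: 0.0
t: 40.17
eef_pos: [530.7, -477.1, 3.0]
eef_rot: [3.125, -0.308, 0.004]
contact_force: [0.2, 0.0, 6.3]
width: 43.5
grip_force: 64.0
t: 40.8
eef_pos: [532.4, -478.8, 142.8]
eef_rot: [3.126, -0.228, 0.013]
contact_force: [0.8, -0.2, -1.1]
width: 43.2
grip_force: 63.4
[488.06137206 -77.92845266]
az -0.0 tx -101.7 ty -390.2 tz 6.8
```

```bash

python3 -m jog '[{"ax":0,"ay":0,"az":0,"tx":-12.7,"ty":-40,"tz":0,"fingers":1},{"ax":0,"ay":0,"az":0,"tx":-12.7,"ty":-51,"tz":0,"fingers":1},{"ax":0,"ay":0,"az":0,"tx":-12.7,"ty":-51,"tz":0,"fingers":1},{"ax":0,"ay":0,"az":0,"tx":-12.7,"ty":-51,"tz":0,"fingers":1},{"ax":0,"ay":0,"az":0,"tx":-12.7,"ty":-51,"tz":0,"fingers":1}]'|grep pos
python3 -m jog '[{"ax":0,"ay":0,"az":0,"tx":-12.7,"ty":-51,"tz":0,"fingers":1},{"ax":0,"ay":0,"az":0,"tx":-12.7,"ty":-51,"tz":20,"fingers":1},{"ax":0,"ay":0,"az":0,"tx":-12.7,"ty":-44,"tz":20,"fingers":1},{"ax":0,"ay":0,"az":0,"tx":0,"ty":0,"tz":0,"fingers":1},{"ax":0,"ay":0,"az":0,"tx":0,"ty":0,"tz":0,"fingers":1}]'|grep pos
python3 -m jog '[{"ax":0,"ay":0,"az":0,"tx":0,"ty":0,"tz":0,"fingers":1},{"ax":0,"ay":0,"az":0,"tx":0,"ty":0,"tz":0,"fingers":1},{"ax":0,"ay":0,"az":0,"tx":0,"ty":0,"tz":0,"fingers":1},{"ax":0,"ay":0,"az":0,"tx":0,"ty":0,"tz":0,"fingers":1},{"ax":0,"ay":0,"az":0,"tx":0,"ty":0,"tz":0,"fingers":1}]'|grep pos
python3 -c "
from h import *
to(488.1,-77.9,22,-8.3)
c=viewer.camera('wrist'); P=pts(c); z=P[...,2]; save(c,'w13'); s=state()['eef_pos']
m=(abs(z-(s[2]+16))<4)&(np.hypot(P[...,0]-s[0],P[...,1]-s[1])<85)&(P[...,0]>s[0]-10); print(rect(P,m))"
```

```text
eef_pos: [501.4, -223.6, 135.9]
eef_pos: [486.2, -75.9, 96.4]
eef_pos: [486.0, -75.8, 96.4]
az -0.1 tx 2.3 ty 1.8 tz 74.4
(array([516.9, -76. ]), array([81.7, 69.8]), 0.0, 19849, np.float64(112.6))
```

```bash

python3 -m jog '[{"ax":0,"ay":0,"az":0,"tx":2.3,"ty":1.5,"tz":20,"fingers":1},{"ax":0,"ay":0,"az":0,"tx":0,"ty":0,"tz":20,"fingers":1},{"ax":0,"ay":0,"az":0,"tx":0,"ty":0,"tz":15,"fingers":1},{"ax":0,"ay":0,"az":0,"tx":0,"ty":0,"tz":12,"fingers":1},{"ax":0,"ay":0,"az":0,"tx":0,"ty":0,"tz":6,"fingers":1}]'|grep -A2 pos
python3 -m jog '[{"ax":0,"ay":0,"az":0,"tx":0,"ty":0,"tz":1.4,"fingers":1},{"ax":0,"ay":0,"az":0,"tx":0,"ty":0,"tz":0,"fingers":1},{"ax":0,"ay":0,"az":0,"tx":0,"ty":0,"tz":0,"fingers":1},{"ax":0,"ay":0,"az":0,"tx":0,"ty":0,"tz":0,"fingers":-0.3},{"ax":0,"ay":0,"az":0,"tx":0,"ty":0,"tz":0,"fingers":-0.3}]'
python3 -m jog '[{"ax":0,"ay":0,"az":0,"tx":0,"ty":0,"tz":0,"fingers":-0.3},{"ax":0,"ay":0,"az":0,"tx":0,"ty":0,"tz":-30,"fingers":-0.3},{"ax":0,"ay":0,"az":0,"tx":0,"ty":0,"tz":-40,"fingers":-0.3},{"ax":0,"ay":0,"az":0,"tx":0,"ty":0,"tz":-50,"fingers":-0.3},{"ax":0,"ay":0,"az":0,"tx":0,"ty":0,"tz":-10,"fingers":0}]'|grep pos
cat > bed.py <<'E'
from h import *
C=np.array([479.4,-137.3]);a=np.radians(-8.3);R=np.array([[np.cos(a),-np.sin(a)],[np.sin(a),np.cos(a)]])
def bed(h,gx,gy,n):
    c=viewer.camera("wrist"); P=pts(c); z=P[...,2]; save(c,n); q=(P[...,:2]-C)@R
    m=(abs(z-18-h)<2.5)&(q[...,0]<15)&(q[...,0]>-90)&(q[...,1]>10)&(q[...,1]<100)
    print(rect(P,m),np.percentile(q[m],[0.5,2,98,99.5],axis=0).round(1).tolist())
    m=(z>66)&(z<80)&(abs(P[...,0]-gx)<25)&(abs(P[...,1]-gy)<25); print("grip",rect(P,m))
E
python3 -c "
from bed import *
bed(19,508.5,-194,'w14'); to(508.9,-194.3,45,-8.3)"
```

```text
eef_pos: [487.9, -77.4, 22.8]
eef_rot: [-3.133, 0.229, 0.001]
contact_force: [0.6, -0.3, -0.2]
t: 43.98
eef_pos: [488.3, -77.6, 22.3]
eef_rot: [3.133, -0.229, 0.001]
contact_force: [0.4, -0.1, 0.2]
width: 55.5
grip_force: 0.0
eef_pos: [490.4, -78.1, 155.4]
(array([460.9, -72.8]), array([45.1, 85.1]), 81.6, 4668, np.float64(37.3)) [[-69.5, 38.9], [-68.0, 39.6], [13.6, 82.6], [14.5, 83.3]]
grip (array([ 508.6, -193.5]), array([24.7, 23.8]), 83.2, 1180, np.float64(72.8))
az -0.1 tx 35.6 ty 112.4 tz 110.0
```

```bash

python3 -m jog '[{"ax":0,"ay":0,"az":0,"tx":12,"ty":37,"tz":0,"fingers":0},{"ax":0,"ay":0,"az":0,"tx":12,"ty":38,"tz":0,"fingers":0},{"ax":0,"ay":0,"az":0,"tx":11.6,"ty":37.4,"tz":15,"fingers":0},{"ax":0,"ay":0,"az":0,"tx":0,"ty":0,"tz":25,"fingers":0},{"ax":0,"ay":0,"az":0,"tx":0,"ty":0,"tz":0,"fingers":0}]' |grep pos
python3 -m jog '[{"ax":0,"ay":0,"az":0,"tx":0,"ty":0,"tz":30,"fingers":0},{"ax":0,"ay":0,"az":0,"tx":0,"ty":0,"tz":30,"fingers":0},{"ax":0,"ay":0,"az":0,"tx":0,"ty":0,"tz":9,"fingers":0},{"ax":0,"ay":0,"az":0,"tx":0,"ty":0,"tz":0,"fingers":0},{"ax":0,"ay":0,"az":0,"tx":0,"ty":0,"tz":0,"fingers":0}]' |grep pos
python3 -m jog '[{"ax":0,"ay":0,"az":0,"tx":0,"ty":0,"tz":0,"fingers":1},{"ax":0,"ay":0,"az":0,"tx":0,"ty":0,"tz":0,"fingers":1},{"ax":0,"ay":0,"az":0,"tx":0,"ty":0,"tz":0,"fingers":1},{"ax":0,"ay":0,"az":0,"tx":0,"ty":0,"tz":0,"fingers":1},{"ax":0,"ay":0,"az":0,"tx":0,"ty":0,"tz":0,"fingers":1}]' 
python3 -c "from h import *; to(513.9,-160.3,45,-8.3)"
```

```text
eef_pos: [504.0, -193.1, 108.7]
eef_pos: [507.8, -194.1, 44.1]
t: 46.52
eef_pos: [507.8, -194.3, 44.3]
eef_rot: [3.132, -0.228, 0.003]
contact_force: [0.1, -0.0, 6.6]
width: 23.0
grip_force: 59.4
az -0.0 tx 1.2 ty -34.6 tz -0.7
```

```bash

python3 -m jog '[{"ax":0,"ay":0,"az":0,"tx":0,"ty":-6,"tz":0,"fingers":1},{"ax":0,"ay":0,"az":0,"tx":0,"ty":-6,"tz":0,"fingers":1},{"ax":0,"ay":0,"az":0,"tx":0,"ty":-6,"tz":0,"fingers":1},{"ax":0,"ay":0,"az":0,"tx":0,"ty":-4,"tz":0,"fingers":1},{"ax":0,"ay":0,"az":0,"tx":0,"ty":-2,"tz":0,"fingers":1}]' |egrep "pos|force"
python3 -m jog '[{"ax":0,"ay":0,"az":0,"tx":0,"ty":-2,"tz":0,"fingers":1},{"ax":0,"ay":0,"az":0,"tx":0,"ty":-2,"tz":0,"fingers":1},{"ax":0,"ay":0,"az":0,"tx":0,"ty":-2,"tz":0,"fingers":1},{"ax":0,"ay":0,"az":0,"tx":0,"ty":-2,"tz":0,"fingers":1},{"ax":0,"ay":0,"az":0,"tx":0,"ty":-2,"tz":0,"fingers":1}]' |egrep "pos|force"
python3 -m jog '[{"ax":0,"ay":0,"az":0,"tx":0,"ty":-0.5,"tz":0,"fingers":1},{"ax":0,"ay":0,"az":0,"tx":0,"ty":0,"tz":0,"fingers":1},{"ax":0,"ay":0,"az":0,"tx":0,"ty":0,"tz":0,"fingers":1},{"ax":0,"ay":0,"az":0,"tx":0,"ty":0,"tz":0,"fingers":1},{"ax":0,"ay":0,"az":0,"tx":0,"ty":0,"tz":0,"fingers":1}]' 
python3 -m jog '[{"ax":0,"ay":0,"az":0,"tx":0,"ty":0,"tz":0,"fingers":1},{"ax":0,"ay":0,"az":0,"tx":0,"ty":0,"tz":0,"fingers":1},{"ax":0,"ay":0,"az":0,"tx":0,"ty":0,"tz":0,"fingers":1},{"ax":0,"ay":0,"az":0,"tx":0,"ty":0,"tz":0,"fingers":1},{"ax":0,"ay":0,"az":0,"tx":0,"ty":0,"tz":0,"fingers":1}]' 
python3 -c "from h import *; to(513.9,-160.3,45,-8.3)"
```

```text
eef_pos: [511.1, -170.7, 44.3]
contact_force: [-1.8, -0.8, 5.9]
grip_force: 59.6
eef_pos: [512.4, -162.0, 44.3]
contact_force: [-3.1, -5.5, 5.9]
grip_force: 59.5
t: 48.4
eef_pos: [512.5, -161.4, 44.3]
eef_rot: [3.131, -0.227, 0.003]
contact_force: [-2.5, -3.9, 6.9]
width: 23.2
grip_force: 59.6
t: 49.02
eef_pos: [512.5, -161.4, 44.3]
eef_rot: [3.131, -0.227, 0.003]
contact_force: [-2.1, -4.4, 6.5]
width: 22.8
grip_force: 59.6
az -0.0 tx 1.3 ty -1.3 tz -0.7
```

```bash

python3 -m jog '[{"ax":0,"ay":0,"az":0,"tx":0,"ty":-1,"tz":0,"fingers":1},{"ax":0,"ay":0,"az":0,"tx":0,"ty":-1,"tz":0,"fingers":1},{"ax":0,"ay":0,"az":0,"tx":0,"ty":0,"tz":0,"fingers":1},{"ax":0,"ay":0,"az":0,"tx":0,"ty":0,"tz":0,"fingers":1},{"ax":0,"ay":0,"az":0,"tx":0,"ty":0,"tz":0,"fingers":1}]' |egrep "pos|force"
python3 -m jog '[{"ax":0,"ay":0,"az":0,"tx":0,"ty":0,"tz":0,"fingers":1},{"ax":0,"ay":0,"az":0,"tx":0,"ty":0,"tz":0,"fingers":1},{"ax":0,"ay":0,"az":0,"tx":0,"ty":0,"tz":0,"fingers":1},{"ax":0,"ay":0,"az":0,"tx":0,"ty":0,"tz":0,"fingers":1},{"ax":0,"ay":0,"az":0,"tx":0,"ty":0,"tz":0,"fingers":1}]' |egrep "pos|force"
python3 -m jog '[{"ax":0,"ay":0,"az":0,"tx":0,"ty":4,"tz":0,"fingers":1},{"ax":0,"ay":0,"az":0,"tx":0,"ty":6,"tz":0,"fingers":1},{"ax":0,"ay":0,"az":0,"tx":0,"ty":8,"tz":0,"fingers":1},{"ax":0,"ay":0,"az":0,"tx":0,"ty":4,"tz":0,"fingers":1},{"ax":0,"ay":0,"az":0,"tx":0,"ty":0,"tz":0,"fingers":1}]' |egrep "pos|force"
python3 -m jog '[{"ax":0,"ay":0,"az":0,"tx":0,"ty":0,"tz":0,"fingers":0},{"ax":0,"ay":0,"az":0,"tx":0,"ty":0,"tz":0,"fingers":0},{"ax":0,"ay":0,"az":0,"tx":0,"ty":0,"tz":0,"fingers":0},{"ax":0,"ay":0,"az":0,"tx":0,"ty":0,"tz":-40,"fingers":0},{"ax":0,"ay":0,"az":0,"tx":0,"ty":0,"tz":-40,"fingers":0}]' |grep pos
python3 -m jog '[{"ax":0,"ay":0,"az":0,"tx":0,"ty":0,"tz":-40,"fingers":-1},{"ax":0,"ay":0,"az":0,"tx":-10,"ty":-30,"tz":-20,"fingers":-1},{"ax":0,"ay":0,"az":0,"tx":-13,"ty":-40,"tz":-10,"fingers":-1},{"ax":0,"ay":0,"az":0,"tx":-14,"ty":-35,"tz":0,"fingers":-1},{"ax":0,"ay":0,"az":0,"tx":0,"ty":0,"tz":0,"fingers":-1}]' |grep pos
python3 -c "
from bed import *
bed(19,511,-180,'w15'); to(488,-77.9,21,-8.3); print(C+R@[0,62.5])"
```

```text
eef_pos: [512.7, -159.7, 44.3]
contact_force: [-2.2, -5.1, 6.4]
grip_force: 59.6
eef_pos: [512.7, -159.7, 44.3]
contact_force: [-2.6, -6.3, 6.2]
grip_force: 59.6
eef_pos: [509.8, -180.3, 44.3]
contact_force: [-1.6, -0.8, 6.4]
grip_force: 59.6
eef_pos: [508.5, -179.2, 123.1]
eef_pos: [486.4, -68.1, 193.0]
(array([461. , -70.8]), array([44.7, 86. ]), 81.1, 3803, np.float64(37.3)) [[-70.3, 41.1], [-68.8, 41.8], [13.3, 85.0], [14.3, 85.6]]
grip (array([ 510.7, -178.6]), array([23.6, 23.7]), 81.7, 894, np.float64(72.7))
az 0.1 tx 1.9 ty 8.3 tz 172.0
[488.42226256 -75.45463818]
```

```bash

python3 -m jog '[{"ax":0,"ay":0,"az":0,"tx":2,"ty":5.4,"tz":30,"fingers":-1},{"ax":0,"ay":0,"az":0,"tx":0,"ty":0,"tz":40,"fingers":-1},{"ax":0,"ay":0,"az":0,"tx":0,"ty":0,"tz":40,"fingers":-1},{"ax":0,"ay":0,"az":0,"tx":0,"ty":0,"tz":0,"fingers":-1},{"ax":0,"ay":0,"az":0,"tx":0,"ty":0,"tz":0,"fingers":-1}]'|grep pos 
python3 -c "from h import *; to(488.5,-75,20,-8.3)"
```

```text
eef_pos: [489.9, -76.7, 83.7]
az -0.1 tx -1.7 ty -1.5 tz 63.7
```

```bash

python3 -m jog '[{"ax":0,"ay":0,"az":0,"tx":-1.4,"ty":-1.5,"tz":20,"fingers":-1},{"ax":0,"ay":0,"az":0,"tx":0,"ty":0,"tz":25,"fingers":-1},{"ax":0,"ay":0,"az":0,"tx":0,"ty":0,"tz":13,"fingers":-1},{"ax":0,"ay":0,"az":0,"tx":0,"ty":0,"tz":5.5,"fingers":-1},{"ax":0,"ay":0,"az":0,"tx":0,"ty":0,"tz":0,"fingers":-1}]'
python3 -m jog '[{"ax":0,"ay":0,"az":0,"tx":0,"ty":0,"tz":0,"fingers":1},{"ax":0,"ay":0,"az":0,"tx":0,"ty":0,"tz":0,"fingers":1},{"ax":0,"ay":0,"az":0,"tx":0,"ty":0,"tz":0,"fingers":1},{"ax":0,"ay":0,"az":0,"tx":0,"ty":0,"tz":0,"fingers":1},{"ax":0,"ay":0,"az":0,"tx":0,"ty":0,"tz":0,"fingers":1}]' 
python3 -m jog '[{"ax":0,"ay":0,"az":0,"tx":0,"ty":0,"tz":-15,"fingers":1},{"ax":0,"ay":0,"az":0,"tx":0,"ty":0,"tz":-30,"fingers":1},{"ax":0,"ay":0,"az":-5,"tx":0,"ty":0,"tz":-40,"fingers":1},{"ax":0,"ay":0,"az":-5,"tx":0,"ty":0,"tz":-40,"fingers":1},{"ax":0,"ay":0,"az":0,"tx":0,"ty":0,"tz":0,"fingers":1}]' 
python3 -c "from h import *; to(479,343,140,1.8)"
```

```text
t: 53.45
eef_pos: [488.3, -74.4, 19.9]
eef_rot: [3.133, -0.229, 0.001]
contact_force: [-0.1, 0.5, 0.3]
width: 85.3
grip_force: 0.0
t: 54.08
eef_pos: [488.2, -74.7, 20.3]
eef_rot: [3.132, -0.229, 0.002]
contact_force: [-0.9, -2.0, 4.9]
width: 43.5
grip_force: 61.8
t: 54.7
eef_pos: [490.3, -74.8, 147.7]
eef_rot: [3.139, 0.045, 0.012]
contact_force: [-0.6, -0.0, -0.5]
width: 43.8
grip_force: 61.4
az -0.2 tx 1.9 ty -417.9 tz 7.7
```

```bash

python3 -m jog '[{"ax":0,"ay":0,"az":0,"tx":0,"ty":-40,"tz":0,"fingers":1},{"ax":0,"ay":0,"az":0,"tx":0,"ty":-50,"tz":0,"fingers":1},{"ax":0,"ay":0,"az":0,"tx":0,"ty":-50,"tz":0,"fingers":1},{"ax":0,"ay":0,"az":0,"tx":0,"ty":-50,"tz":0,"fingers":1},{"ax":0,"ay":0,"az":0,"tx":0,"ty":-50,"tz":0,"fingers":1}]'|grep pos
python3 -m jog '[{"ax":0,"ay":0,"az":0,"tx":0,"ty":-50,"tz":0,"fingers":1},{"ax":0,"ay":0,"az":0,"tx":0,"ty":-50,"tz":0,"fingers":1},{"ax":0,"ay":0,"az":0,"tx":2,"ty":-48,"tz":20,"fingers":1},{"ax":0,"ay":0,"az":0,"tx":0,"ty":-30,"tz":40,"fingers":1},{"ax":0,"ay":0,"az":0,"tx":0,"ty":0,"tz":0,"fingers":1}]'|grep pos
python3 -m jog '[{"ax":0,"ay":0,"az":0,"tx":0,"ty":0,"tz":0,"fingers":1},{"ax":0,"ay":0,"az":0,"tx":0,"ty":0,"tz":0,"fingers":1},{"ax":0,"ay":0,"az":0,"tx":0,"ty":0,"tz":0,"fingers":1},{"ax":0,"ay":0,"az":0,"tx":0,"ty":0,"tz":0,"fingers":1},{"ax":0,"ay":0,"az":0,"tx":0,"ty":0,"tz":0,"fingers":1}]'|grep pos
python3 -c "from h import *; to(479,342,9,1.8)"
```

```text
eef_pos: [479.7, 167.0, 143.2]
eef_pos: [474.4, 343.9, 80.0]
eef_pos: [478.1, 343.5, 85.0]
az -0.2 tx 0.9 ty 1.5 tz 76.0
```

```bash

python3 -m jog '[{"ax":0,"ay":0,"az":0,"tx":0.9,"ty":1.5,"tz":20,"fingers":1},{"ax":0,"ay":0,"az":0,"tx":0,"ty":0,"tz":25,"fingers":1},{"ax":0,"ay":0,"az":0,"tx":0,"ty":0,"tz":18,"fingers":1},{"ax":0,"ay":0,"az":0,"tx":0,"ty":0,"tz":9,"fingers":1},{"ax":0,"ay":0,"az":0,"tx":0,"ty":0,"tz":3,"fingers":1}]'|grep pos
python3 -m jog '[{"ax":0,"ay":0,"az":0,"tx":0,"ty":0,"tz":1,"fingers":1},{"ax":0,"ay":0,"az":0,"tx":0,"ty":0,"tz":0,"fingers":1},{"ax":0,"ay":0,"az":0,"tx":0,"ty":0,"tz":0,"fingers":-0.3},{"ax":0,"ay":0,"az":0,"tx":0,"ty":0,"tz":0,"fingers":-0.3},{"ax":0,"ay":0,"az":0,"tx":0,"ty":0,"tz":0,"fingers":-0.3}]' 
python3 -m jog '[{"ax":0,"ay":0,"az":0,"tx":0,"ty":0,"tz":-40,"fingers":-0.3},{"ax":0,"ay":0,"az":0,"tx":0,"ty":0,"tz":-50,"fingers":-0.3},{"ax":0,"ay":0,"az":0,"tx":0,"ty":0,"tz":-50,"fingers":-1},{"ax":0,"ay":0,"az":5,"tx":0,"ty":0,"tz":-50,"fingers":-1},{"ax":0,"ay":0,"az":5,"tx":0,"ty":0,"tz":-40,"fingers":-1}]'|grep pos
python3 -c "
from h import *
c=viewer.camera('wrist'); save(c,'w16'); to(445,-300,240,-10)"
```

```text
eef_pos: [478.7, 342.1, 9.2]
t: 57.82
eef_pos: [478.9, 342.3, 8.7]
eef_rot: [-3.141, -0.045, -0.001]
contact_force: [-0.1, -0.8, 0.0]
width: 55.4
grip_force: 0.0
eef_pos: [478.9, 342.3, 241.0]
az 1.3 tx 75.9 ty 640.5 tz 6.6
```

View pics/w16.png

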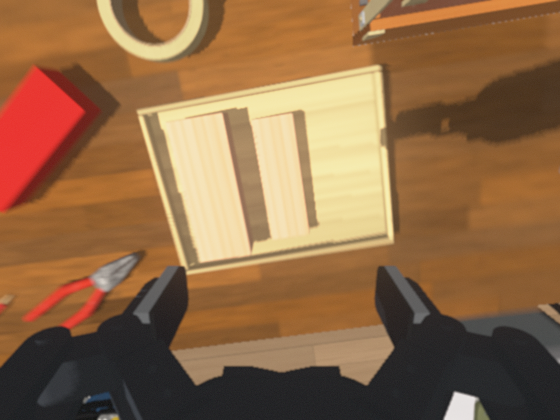

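Both offcuts lie flat in the tray (208,185 and 282,175), with room on the right for the third.

```bash

python3 -m jog '[{"ax":0,"ay":0,"az":1.3,"tx":0,"ty":0,"tz":0,"fingers":-1},{"ax":0,"ay":0,"az":0,"tx":6.5,"ty":50,"tz":0,"fingers":-1},{"ax":0,"ay":0,"az":0,"tx":6.5,"ty":54,"tz":0,"fingers":-1},{"ax":0,"ay":0,"az":0,"tx":6.5,"ty":54,"tz":0,"fingers":-1},{"ax":0,"ay":0,"az":0,"tx":6.5,"ty":54,"tz":0,"fingers":-1}]'|grep pos
python3 -m jog '[{"ax":0,"ay":0,"az":0,"tx":6.5,"ty":54,"tz":0,"fingers":-1},{"ax":0,"ay":0,"az":0,"tx":6.5,"ty":54,"tz":0,"fingers":-1},{"ax":0,"ay":0,"az":0,"tx":6.5,"ty":54,"tz":0,"fingers":-1},{"ax":0,"ay":0,"az":0,"tx":6.5,"ty":54,"tz":0,"fingers":-1},{"ax":0,"ay":0,"az":0,"tx":6.5,"ty":54,"tz":0,"fingers":-1}]'|grep pos
python3 -m jog '[{"ax":0,"ay":0,"az":0,"tx":6.5,"ty":54,"tz":0,"fingers":-1},{"ax":0,"ay":0,"az":0,"tx":6.5,"ty":54,"tz":0,"fingers":-1},{"ax":0,"ay":0,"az":0,"tx":0,"ty":50,"tz":0,"fingers":-1},{"ax":0,"ay":0,"az":0,"tx":0,"ty":0,"tz":0,"fingers":-1},{"ax":0,"ay":0,"az":0,"tx":0,"ty":0,"tz":0,"fingers":-1}]'|grep pos
python3 -c "
from parts import *
look('w17'); to(512.2,-359.3,100,-10)"
```

```text
eef_pos: [467.2, 127.0, 236.5]
eef_pos: [454.0, -144.0, 236.6]
eef_pos: [440.8, -299.8, 236.8]
(array([ 484.7, -399. ]), array([38.4, 99.8]), 79.8, 3395, np.float64(19.2))
(array([ 463.7, -279.5]), array([ 19.5, 132.7]), 89.7, 1028, np.float64(18.1))
az 0.3 tx 80.5 ty 46.7 tz 137.1
```

Offcut_1 has been knocked to (485, -399); going there.

```bash

python3 -m jog '[{"ax":0,"ay":0,"az":0.5,"tx":20,"ty":30,"tz":20,"fingers":-1},{"ax":0,"ay":0,"az":0,"tx":20,"ty":30,"tz":40,"fingers":-1},{"ax":0,"ay":0,"az":0,"tx":20,"ty":30.6,"tz":40,"fingers":-1},{"ax":0,"ay":0,"az":0,"tx":0,"ty":0,"tz":36,"fingers":-1},{"ax":0,"ay":0,"az":0,"tx":0,"ty":0,"tz":0,"fingers":-1}]'|grep pos
python3 -m jog '[{"ax":0,"ay":0,"az":0,"tx":0,"ty":0,"tz":0,"fingers":-1},{"ax":0,"ay":0,"az":0,"tx":0,"ty":0,"tz":0,"fingers":-1},{"ax":0,"ay":0,"az":0,"tx":0,"ty":0,"tz":0,"fingers":-1},{"ax":0,"ay":0,"az":0,"tx":0,"ty":0,"tz":0,"fingers":-1},{"ax":0,"ay":0,"az":0,"tx":0,"ty":0,"tz":0,"fingers":-1}]'|grep pos
python3 -c "
from parts import *
look('w18'); to(484.7,-399,1,-10.2)"
```

```text
eef_pos: [483.4, -396.7, 98.9]
eef_pos: [485.2, -400.4, 102.9]
(array([ 485., -399.]), array([38.1, 99.7]), 79.8, 6525, np.float64(19.3))
(array([ 483.9, -278.7]), array([19.3, 93.9]), 88.6, 1799, np.float64(18.1))
az 0.0 tx -0.7 ty -1.4 tz 101.7
```

```bash

python3 -m jog '[{"ax":0,"ay":0,"az":0,"tx":0,"ty":-1.4,"tz":30,"fingers":-1},{"ax":0,"ay":0,"az":0,"tx":0,"ty":0,"tz":35,"fingers":-1},{"ax":0,"ay":0,"az":0,"tx":0,"ty":0,"tz":27,"fingers":-1},{"ax":0,"ay":0,"az":0,"tx":0,"ty":0,"tz":9,"fingers":-1},{"ax":0,"ay":0,"az":0,"tx":0,"ty":0,"tz":0,"fingers":-1}]'
python3 -m jog '[{"ax":0,"ay":0,"az":0,"tx":0,"ty":0,"tz":0,"fingers":1},{"ax":0,"ay":0,"az":0,"tx":0,"ty":0,"tz":0,"fingers":1},{"ax":0,"ay":0,"az":0,"tx":0,"ty":0,"tz":0,"fingers":1},{"ax":0,"ay":0,"az":0,"tx":0,"ty":0,"tz":0,"fingers":1},{"ax":0,"ay":0,"az":0,"tx":0,"ty":0,"tz":0,"fingers":1}]' 
python3 -m jog '[{"ax":0,"ay":0,"az":0,"tx":0,"ty":0,"tz":-15,"fingers":1},{"ax":0,"ay":0,"az":0,"tx":0,"ty":0,"tz":-30,"fingers":1},{"ax":0,"ay":0,"az":0,"tx":0,"ty":0,"tz":-40,"fingers":1},{"ax":0,"ay":0,"az":-1.9,"tx":0,"ty":0,"tz":-50,"fingers":1},{"ax":0,"ay":0,"az":0,"tx":0,"ty":0,"tz":0,"fingers":1}]' 
python3 -c "
from bed import *
p=C+R@[0,85-19-2.5]; print(p); to(*p,138,-8.3)"
```

```text
t: 62.35
eef_pos: [485.2, -398.9, 1.1]
eef_rot: [-3.129, 0.278, 0.001]
contact_force: [0.9, 0.2, 0.0]
width: 85.5
grip_force: 0.0
t: 62.98
eef_pos: [486.2, -399.7, 2.8]
eef_rot: [3.128, -0.278, 0.003]
contact_force: [0.1, 0.1, 5.9]
width: 36.4
grip_force: 62.3
t: 63.6
eef_pos: [488.0, -401.3, 142.1]
eef_rot: [3.127, -0.226, 0.013]
contact_force: [-0.4, 0.0, -0.3]
width: 36.8
grip_force: 61.6
[488.56661876 -74.46511239]
az 0.1 tx -46.6 ty -323.5 tz 4.1
```

```bash

python3 -m jog '[{"ax":0,"ay":0,"az":0,"tx":-6.6,"ty":-40,"tz":0,"fingers":1},{"ax":0,"ay":0,"az":0,"tx":-6.6,"ty":-48,"tz":0,"fingers":1},{"ax":0,"ay":0,"az":0,"tx":-6.6,"ty":-48,"tz":0,"fingers":1},{"ax":0,"ay":0,"az":0,"tx":-6.6,"ty":-48,"tz":0,"fingers":1},{"ax":0,"ay":0,"az":0,"tx":-6.6,"ty":-48,"tz":0,"fingers":1}]'|grep pos
python3 -m jog '[{"ax":0,"ay":0,"az":0,"tx":-6.6,"ty":-48,"tz":0,"fingers":1},{"ax":0,"ay":0,"az":0,"tx":-6.6,"ty":-43,"tz":20,"fingers":1},{"ax":0,"ay":0,"az":0,"tx":0,"ty":0,"tz":25,"fingers":1},{"ax":0,"ay":0,"az":0,"tx":0,"ty":0,"tz":0,"fingers":1},{"ax":0,"ay":0,"az":0,"tx":0,"ty":0,"tz":0,"fingers":1}]'|grep pos
python3 -m jog '[{"ax":0,"ay":0,"az":0,"tx":0,"ty":0,"tz":0,"fingers":1},{"ax":0,"ay":0,"az":0,"tx":0,"ty":0,"tz":0,"fingers":1},{"ax":0,"ay":0,"az":0,"tx":0,"ty":0,"tz":0,"fingers":1},{"ax":0,"ay":0,"az":0,"tx":0,"ty":0,"tz":0,"fingers":1},{"ax":0,"ay":0,"az":0,"tx":0,"ty":0,"tz":0,"fingers":1}]'|grep pos
python3 -c "
from h import *
to(488.6,-74.5,22,-8.3)"
```

```text
eef_pos: [485.1, -162.8, 135.9]
eef_pos: [486.2, -73.0, 91.7]
eef_pos: [486.1, -72.7, 91.5]
az 0.0 tx 2.7 ty 1.4 tz 69.5
```

```bash

python3 -m jog '[{"ax":0,"ay":0,"az":0,"tx":2.7,"ty":1.2,"tz":20,"fingers":1},{"ax":0,"ay":0,"az":0,"tx":0,"ty":0,"tz":20,"fingers":1},{"ax":0,"ay":0,"az":0,"tx":0,"ty":0,"tz":15,"fingers":1},{"ax":0,"ay":0,"az":0,"tx":0,"ty":0,"tz":9,"fingers":1},{"ax":0,"ay":0,"az":0,"tx":0,"ty":0,"tz":5,"fingers":1}]'|grep -A2 pos
python3 -m jog '[{"ax":0,"ay":0,"az":0,"tx":0,"ty":0,"tz":0.8,"fingers":1},{"ax":0,"ay":0,"az":0,"tx":0,"ty":0,"tz":0,"fingers":1},{"ax":0,"ay":0,"az":0,"tx":0,"ty":0,"tz":0,"fingers":1},{"ax":0,"ay":0,"az":0,"tx":0,"ty":0,"tz":0,"fingers":-0.15},{"ax":0,"ay":0,"az":0,"tx":0,"ty":0,"tz":0,"fingers":-0.15}]'
python3 -m jog '[{"ax":0,"ay":0,"az":0,"tx":0,"ty":0,"tz":0,"fingers":-0.15},{"ax":0,"ay":0,"az":0,"tx":0,"ty":0,"tz":-30,"fingers":-0.15},{"ax":0,"ay":0,"az":0,"tx":0,"ty":0,"tz":-40,"fingers":-0.15},{"ax":0,"ay":0,"az":0,"tx":0,"ty":0,"tz":-50,"fingers":-0.15},{"ax":0,"ay":0,"az":0,"tx":0,"ty":0,"tz":-10,"fingers":0}]'|grep pos
python3 -c "
from bed import *
bed(19,510.7,-178.6,'w19'); to(510.9,-179,45,-8.3)"
```

```text
eef_pos: [488.6, -74.2, 22.1]
eef_rot: [-3.133, 0.226, 0.001]
contact_force: [0.9, 0.5, -0.4]
t: 66.72
eef_pos: [488.7, -74.3, 21.9]
eef_rot: [3.133, -0.226, 0.001]
contact_force: [0.6, 0.0, 1.1]
width: 49.2
grip_force: 0.0
eef_pos: [491.0, -74.8, 155.1]
(array([470.9, -71.1]), array([38. , 65.9]), 81.9, 3153, np.float64(37.3)) [[-50.5, 45.6], [-49.2, 46.2], [13.8, 82.5], [14.8, 83.1]]
grip (array([ 510.5, -178.5]), array([23.8, 24.3]), 81.5, 1177, np.float64(72.7))
az 0.0 tx 35.3 ty 100.3 tz 109.7
```

```bash

python3 -m jog '[{"ax":0,"ay":0,"az":0,"tx":12,"ty":33,"tz":0,"fingers":0},{"ax":0,"ay":0,"az":0,"tx":12,"ty":34,"tz":0,"fingers":0},{"ax":0,"ay":0,"az":0,"tx":11.3,"ty":33.3,"tz":15,"fingers":0},{"ax":0,"ay":0,"az":0,"tx":0,"ty":0,"tz":25,"fingers":0},{"ax":0,"ay":0,"az":0,"tx":0,"ty":0,"tz":0,"fingers":0}]' |grep pos
python3 -m jog '[{"ax":0,"ay":0,"az":0,"tx":0,"ty":0,"tz":30,"fingers":0},{"ax":0,"ay":0,"az":0,"tx":0,"ty":0,"tz":30,"fingers":0},{"ax":0,"ay":0,"az":0,"tx":0,"ty":0,"tz":9,"fingers":0},{"ax":0,"ay":0,"az":0,"tx":0,"ty":0,"tz":0,"fingers":0},{"ax":0,"ay":0,"az":0,"tx":0,"ty":0,"tz":0,"fingers":0}]' |grep pos
python3 -m jog '[{"ax":0,"ay":0,"az":0,"tx":0,"ty":0,"tz":0,"fingers":1},{"ax":0,"ay":0,"az":0,"tx":0,"ty":0,"tz":0,"fingers":1},{"ax":0,"ay":0,"az":0,"tx":0,"ty":0,"tz":0,"fingers":1},{"ax":0,"ay":0,"az":0,"tx":0,"ty":0,"tz":0,"fingers":1},{"ax":0,"ay":0,"az":0,"tx":0,"ty":0,"tz":0,"fingers":1}]' 
python3 -c "from h import *; to(514.9,-153.3,45,-8.3)"
```

```text
eef_pos: [506.3, -177.8, 108.4]
eef_pos: [510.1, -178.8, 43.8]
t: 69.28
eef_pos: [510.0, -179.0, 44.0]
eef_rot: [3.133, -0.226, 0.004]
contact_force: [-1.7, 0.5, 5.8]
width: 23.2
grip_force: 59.4
az 0.1 tx 1.2 ty -26.2 tz -1.0
```

```bash

python3 -m jog '[{"ax":0,"ay":0,"az":0,"tx":0,"ty":-5,"tz":0,"fingers":1},{"ax":0,"ay":0,"az":0,"tx":0,"ty":-5,"tz":0,"fingers":1},{"ax":0,"ay":0,"az":0,"tx":0,"ty":-4,"tz":0,"fingers":1},{"ax":0,"ay":0,"az":0,"tx":0,"ty":-2,"tz":0,"fingers":1},{"ax":0,"ay":0,"az":0,"tx":0,"ty":-2,"tz":0,"fingers":1}]' |egrep "pos|force"
python3 -m jog '[{"ax":0,"ay":0,"az":0,"tx":0,"ty":-2,"tz":0,"fingers":1},{"ax":0,"ay":0,"az":0,"tx":0,"ty":-2,"tz":0,"fingers":1},{"ax":0,"ay":0,"az":0,"tx":0,"ty":-2,"tz":0,"fingers":1},{"ax":0,"ay":0,"az":0,"tx":0,"ty":-2,"tz":0,"fingers":1},{"ax":0,"ay":0,"az":0,"tx":0,"ty":-1.5,"tz":0,"fingers":1}]' |egrep "pos|force"
python3 -m jog '[{"ax":0,"ay":0,"az":0,"tx":0,"ty":0,"tz":0,"fingers":1},{"ax":0,"ay":0,"az":0,"tx":0,"ty":0,"tz":0,"fingers":1},{"ax":0,"ay":0,"az":0,"tx":0,"ty":0,"tz":0,"fingers":1},{"ax":0,"ay":0,"az":0,"tx":0,"ty":0,"tz":0,"fingers":1},{"ax":0,"ay":0,"az":0,"tx":0,"ty":0,"tz":0,"fingers":1}]' 
python3 -m jog '[{"ax":0,"ay":0,"az":0,"tx":0,"ty":0,"tz":0,"fingers":1},{"ax":0,"ay":0,"az":0,"tx":0,"ty":0,"tz":0,"fingers":1},{"ax":0,"ay":0,"az":0,"tx":0,"ty":0,"tz":0,"fingers":1},{"ax":0,"ay":0,"az":0,"tx":0,"ty":0,"tz":0,"fingers":1},{"ax":0,"ay":0,"az":0,"tx":0,"ty":0,"tz":0,"fingers":1}]' 
python3 -c "from h import *; to(514.9,-153.3,45,-8.3)"
```

```text
eef_pos: [512.5, -161.5, 44.0]
contact_force: [-2.1, -2.2, 6.1]
grip_force: 59.6
eef_pos: [513.6, -153.3, 44.0]
contact_force: [-3.2, -7.3, 6.1]
grip_force: 59.5
t: 71.15
eef_pos: [513.7, -153.1, 44.0]
eef_rot: [3.131, -0.225, 0.003]
contact_force: [-2.4, -5.0, 6.2]
width: 22.9
grip_force: 59.6
t: 71.78
eef_pos: [513.7, -153.2, 44.0]
eef_rot: [3.131, -0.225, 0.003]
contact_force: [-2.5, -4.6, 6.0]
width: 23.3
grip_force: 59.6
az 0.1 tx 1.2 ty -0.0 tz -1.0
```

```bash

python3 -m jog '[{"ax":0,"ay":0,"az":0,"tx":0,"ty":-1,"tz":0,"fingers":1},{"ax":0,"ay":0,"az":0,"tx":0,"ty":0,"tz":0,"fingers":1},{"ax":0,"ay":0,"az":0,"tx":0,"ty":0,"tz":0,"fingers":1},{"ax":0,"ay":0,"az":0,"tx":0,"ty":0,"tz":0,"fingers":1},{"ax":0,"ay":0,"az":0,"tx":0,"ty":0,"tz":0,"fingers":1}]' |egrep "pos|force"
python3 -m jog '[{"ax":0,"ay":0,"az":0,"tx":0,"ty":4,"tz":0,"fingers":1},{"ax":0,"ay":0,"az":0,"tx":0,"ty":6,"tz":0,"fingers":1},{"ax":0,"ay":0,"az":0,"tx":0,"ty":8,"tz":0,"fingers":1},{"ax":0,"ay":0,"az":0,"tx":0,"ty":4,"tz":0,"fingers":1},{"ax":0,"ay":0,"az":0,"tx":0,"ty":0,"tz":0,"fingers":1}]' |egrep "pos|force"
python3 -m jog '[{"ax":0,"ay":0,"az":0,"tx":0,"ty":0,"tz":0,"fingers":0},{"ax":0,"ay":0,"az":0,"tx":0,"ty":0,"tz":0,"fingers":0},{"ax":0,"ay":0,"az":0,"tx":0,"ty":0,"tz":0,"fingers":0},{"ax":0,"ay":0,"az":0,"tx":0,"ty":0,"tz":-40,"fingers":0},{"ax":0,"ay":0,"az":0,"tx":0,"ty":0,"tz":-40,"fingers":0}]' |grep pos
python3 -m jog '[{"ax":0,"ay":0,"az":0,"tx":0,"ty":0,"tz":-40,"fingers":-1},{"ax":0,"ay":0,"az":0,"tx":-10,"ty":-30,"tz":-20,"fingers":-1},{"ax":0,"ay":0,"az":0,"tx":-13,"ty":-40,"tz":-10,"fingers":-1},{"ax":0,"ay":0,"az":0,"tx":-14,"ty":-33,"tz":0,"fingers":-1},{"ax":0,"ay":0,"az":0,"tx":0,"ty":0,"tz":0,"fingers":-1}]' |grep pos
python3 -c "
from bed import *
bed(19,511.5,-173,'w20'); to(*(C+R@[-0.5,66]),20,-8.3); print(C+R@[-0.5,66])"
```

```text
eef_pos: [513.8, -152.4, 44.0]
contact_force: [-1.7, -6.3, 6.1]
grip_force: 59.6
eef_pos: [510.9, -173.0, 44.0]
contact_force: [-0.6, -1.4, 6.5]
grip_force: 59.6
eef_pos: [509.5, -171.9, 122.8]
eef_pos: [486.9, -62.8, 192.7]
(array([470.6, -68.4]), array([37.8, 67.3]), 81.4, 2572, np.float64(37.3)) [[-51.6, 48.3], [-50.3, 49.0], [13.5, 85.6], [14.4, 85.7]]
grip (array([ 511.8, -171.2]), array([23.9, 23.5]), 82.1, 893, np.float64(72.8))
az 0.2 tx 1.8 ty 7.7 tz 172.7
[488.43274637 -71.91911982]
```

```bash

python3 -m jog '[{"ax":0,"ay":0,"az":0,"tx":1.8,"ty":6.7,"tz":30,"fingers":-1},{"ax":0,"ay":0,"az":0,"tx":0,"ty":0,"tz":40,"fingers":-1},{"ax":0,"ay":0,"az":0,"tx":0,"ty":0,"tz":40,"fingers":-1},{"ax":0,"ay":0,"az":0,"tx":0,"ty":0,"tz":0,"fingers":-1},{"ax":0,"ay":0,"az":0,"tx":0,"ty":0,"tz":0,"fingers":-1}]'|grep pos 
python3 -c "from h import *; to(488.4,-71,20,-8.3)"
```

```text
eef_pos: [490.1, -72.6, 83.4]
az -0.0 tx -1.9 ty -1.3 tz 63.4
```

```bash

python3 -m jog '[{"ax":0,"ay":0,"az":0,"tx":-1.5,"ty":-1.3,"tz":20,"fingers":-1},{"ax":0,"ay":0,"az":0,"tx":0,"ty":0,"tz":25,"fingers":-1},{"ax":0,"ay":0,"az":0,"tx":0,"ty":0,"tz":13,"fingers":-1},{"ax":0,"ay":0,"az":0,"tx":0,"ty":0,"tz":5.5,"fingers":-1},{"ax":0,"ay":0,"az":0,"tx":0,"ty":0,"tz":0,"fingers":-1}]'|egrep "pos|force"
python3 -m jog '[{"ax":0,"ay":0,"az":0,"tx":0,"ty":0,"tz":0,"fingers":1},{"ax":0,"ay":0,"az":0,"tx":0,"ty":0,"tz":0,"fingers":1},{"ax":0,"ay":0,"az":0,"tx":0,"ty":0,"tz":0,"fingers":1},{"ax":0,"ay":0,"az":0,"tx":0,"ty":0,"tz":0,"fingers":1},{"ax":0,"ay":0,"az":0,"tx":0,"ty":0,"tz":0,"fingers":1}]' |egrep "pos|force"
python3 -m jog '[{"ax":0,"ay":0,"az":0,"tx":0,"ty":0,"tz":-15,"fingers":1},{"ax":0,"ay":0,"az":0,"tx":0,"ty":0,"tz":-30,"fingers":1},{"ax":0,"ay":0,"az":-5,"tx":0,"ty":0,"tz":-40,"fingers":1},{"ax":0,"ay":0,"az":-5,"tx":0,"ty":0,"tz":-40,"fingers":1},{"ax":0,"ay":0,"az":0,"tx":0,"ty":0,"tz":0,"fingers":1}]' 
python3 -c "from h import *; to(480,275,80,1.8)"
```

```text
eef_pos: [488.3, -70.5, 19.6]
contact_force: [0.9, 0.0, 0.2]
grip_force: 0.0
eef_pos: [488.1, -70.8, 20.0]
contact_force: [-2.7, -2.0, 6.3]
grip_force: 60.6
t: 76.82
eef_pos: [490.3, -70.9, 147.4]
eef_rot: [3.139, 0.048, 0.012]
contact_force: [0.1, 0.7, -0.2]
width: 36.4
grip_force: 60.2
az -0.1 tx 0.6 ty -346.0 tz 67.4
```

```bash

python3 -m jog '[{"ax":0,"ay":0,"az":0,"tx":0,"ty":-40,"tz":0,"fingers":1},{"ax":0,"ay":0,"az":0,"tx":0,"ty":-50,"tz":0,"fingers":1},{"ax":0,"ay":0,"az":0,"tx":0,"ty":-50,"tz":0,"fingers":1},{"ax":0,"ay":0,"az":0,"tx":0,"ty":-50,"tz":0,"fingers":1},{"ax":0,"ay":0,"az":0,"tx":0,"ty":-50,"tz":0,"fingers":1}]'|grep pos
python3 -m jog '[{"ax":0,"ay":0,"az":0,"tx":0,"ty":-50,"tz":0,"fingers":1},{"ax":0,"ay":0,"az":0,"tx":1,"ty":-40,"tz":20,"fingers":1},{"ax":0,"ay":0,"az":0,"tx":0,"ty":-16,"tz":40,"fingers":1},{"ax":0,"ay":0,"az":0,"tx":0,"ty":0,"tz":0,"fingers":1},{"ax":0,"ay":0,"az":0,"tx":0,"ty":0,"tz":0,"fingers":1}]'|grep pos
python3 -m jog '[{"ax":0,"ay":0,"az":0,"tx":0,"ty":0,"tz":0,"fingers":1},{"ax":0,"ay":0,"az":0,"tx":0,"ty":0,"tz":0,"fingers":1},{"ax":0,"ay":0,"az":0,"tx":0,"ty":0,"tz":0,"fingers":1},{"ax":0,"ay":0,"az":0,"tx":0,"ty":0,"tz":0,"fingers":1},{"ax":0,"ay":0,"az":0,"tx":0,"ty":0,"tz":0,"fingers":1}]'|grep pos
python3 -c "from h import *; to(480,275,9,1.8)"
```

```text
eef_pos: [479.4, 170.9, 142.9]
eef_pos: [477.9, 274.9, 83.9]
eef_pos: [478.3, 275.5, 84.3]
az -0.1 tx 1.7 ty 0.5 tz 75.3
```

```bash

python3 -m jog '[{"ax":0,"ay":0,"az":0,"tx":1,"ty":0.5,"tz":20,"fingers":1},{"ax":0,"ay":0,"az":0,"tx":0,"ty":0,"tz":25,"fingers":1},{"ax":0,"ay":0,"az":0,"tx":0,"ty":0,"tz":18,"fingers":1},{"ax":0,"ay":0,"az":0,"tx":0,"ty":0,"tz":9,"fingers":1},{"ax":0,"ay":0,"az":0,"tx":0,"ty":0,"tz":3.3,"fingers":1}]'|grep pos
python3 -m jog '[{"ax":0,"ay":0,"az":0,"tx":0,"ty":0,"tz":0,"fingers":1},{"ax":0,"ay":0,"az":0,"tx":0,"ty":0,"tz":0,"fingers":1},{"ax":0,"ay":0,"az":0,"tx":0,"ty":0,"tz":0,"fingers":-0.15},{"ax":0,"ay":0,"az":0,"tx":0,"ty":0,"tz":0,"fingers":-0.15},{"ax":0,"ay":0,"az":0,"tx":0,"ty":0,"tz":0,"fingers":-0.15}]' 
python3 -m jog '[{"ax":0,"ay":0,"az":0,"tx":0,"ty":0,"tz":-40,"fingers":-0.15},{"ax":0,"ay":0,"az":0,"tx":0,"ty":0,"tz":-50,"fingers":-0.15},{"ax":0,"ay":0,"az":0,"tx":0,"ty":0,"tz":-50,"fingers":0},{"ax":0,"ay":0,"az":5,"tx":0,"ty":0,"tz":-30,"fingers":0},{"ax":0,"ay":0,"az":5,"tx":0,"ty":0,"tz":0,"fingers":0}]'|grep pos
python3 -c "
from h import *
c=viewer.camera('wrist'); P=pts(c); z=P[...,2]; save(c,'w21')
for zt in (40,25):
    m=(abs(z-zt)<2)&(P[...,0]<575)&(P[...,0]>385)&(P[...,1]>235)&(P[...,1]<472)
    k,l,st,_=cv2.connectedComponentsWithStats(m.astype(np.uint8),connectivity=4)
    for i in range(1,k):
        if st[i,4]>600: print(rect(P,l==i))
to(511.8,-172,110,-8.3)"
```

```text
eef_pos: [479.2, 275.1, 8.5]
t: 79.95
eef_pos: [479.4, 275.1, 9.1]
eef_rot: [-3.141, -0.048, -0.001]
contact_force: [-0.1, -0.9, -0.2]
width: 48.9
grip_force: 0.0
eef_pos: [481.2, 276.0, 182.4]
(array([478.4, 420.9]), array([160. ,  61.4]), 1.1, 10356, np.float64(40.2))
(array([478.3, 343.2]), array([139.9,  45.4]), 1.0, 6076, np.float64(25.3))
(array([479., 276.]), array([99.9, 38. ]), 0.2, 3931, np.float64(25.3))
az -0.3 tx 95.9 ty 438.3 tz 70.9
```

```bash

python3 -m jog '[{"ax":0,"ay":0,"az":0,"tx":10,"ty":40,"tz":0,"fingers":0},{"ax":0,"ay":0,"az":0,"tx":11,"ty":50,"tz":0,"fingers":0},{"ax":0,"ay":0,"az":0,"tx":11,"ty":50,"tz":0,"fingers":0},{"ax":0,"ay":0,"az":0,"tx":11,"ty":50,"tz":0,"fingers":0},{"ax":0,"ay":0,"az":0,"tx":11,"ty":50,"tz":0,"fingers":0}]'|grep pos
python3 -m jog '[{"ax":0,"ay":0,"az":0,"tx":11,"ty":50,"tz":0,"fingers":0},{"ax":0,"ay":0,"az":0,"tx":11,"ty":50,"tz":0,"fingers":0},{"ax":0,"ay":0,"az":0,"tx":11,"ty":50,"tz":30,"fingers":0},{"ax":0,"ay":0,"az":0,"tx":8.9,"ty":48,"tz":35,"fingers":0},{"ax":0,"ay":0,"az":0,"tx":0,"ty":0,"tz":0,"fingers":0}]'|grep pos
python3 -m jog '[{"ax":0,"ay":0,"az":0,"tx":0,"ty":0,"tz":0,"fingers":0},{"ax":0,"ay":0,"az":0,"tx":0,"ty":0,"tz":0,"fingers":0},{"ax":0,"ay":0,"az":0,"tx":0,"ty":0,"tz":0,"fingers":0},{"ax":0,"ay":0,"az":0,"tx":0,"ty":0,"tz":0,"fingers":0},{"ax":0,"ay":0,"az":0,"tx":0,"ty":0,"tz":0,"fingers":0}]'|grep pos
python3 -c "from h import *; to(511.6,-172,45,-8.3)"
```

```text
eef_pos: [497.8, 28.3, 178.5]
eef_pos: [509.2, -174.5, 110.8]
eef_pos: [511.5, -171.7, 114.3]
az 0.1 tx 0.2 ty 0.2 tz 69.3
```

```bash

python3 -m jog '[{"ax":0,"ay":0,"az":0,"tx":0,"ty":0,"tz":30,"fingers":0},{"ax":0,"ay":0,"az":0,"tx":0,"ty":0,"tz":30,"fingers":0},{"ax":0,"ay":0,"az":0,"tx":0,"ty":0,"tz":9.3,"fingers":0},{"ax":0,"ay":0,"az":0,"tx":0,"ty":0,"tz":0,"fingers":0},{"ax":0,"ay":0,"az":0,"tx":0,"ty":0,"tz":0,"fingers":0}]' |grep pos
python3 -m jog '[{"ax":0,"ay":0,"az":0,"tx":0,"ty":0,"tz":0,"fingers":1},{"ax":0,"ay":0,"az":0,"tx":0,"ty":0,"tz":0,"fingers":1},{"ax":0,"ay":0,"az":0,"tx":0,"ty":0,"tz":0,"fingers":1},{"ax":0,"ay":0,"az":0,"tx":0,"ty":0,"tz":0,"fingers":1},{"ax":0,"ay":0,"az":0,"tx":0,"ty":0,"tz":0,"fingers":1}]' |egrep "pos|force"
python3 -m jog '[{"ax":0,"ay":0,"az":0,"tx":0,"ty":-10,"tz":0,"fingers":1},{"ax":0,"ay":0,"az":0,"tx":0,"ty":-12,"tz":0,"fingers":1},{"ax":0,"ay":0,"az":0,"tx":0,"ty":-12,"tz":0,"fingers":1},{"ax":0,"ay":0,"az":0,"tx":0,"ty":-8,"tz":0,"fingers":1},{"ax":0,"ay":0,"az":0,"tx":0,"ty":-4,"tz":0,"fingers":1}]' |egrep "pos|force"
python3 -m jog '[{"ax":0,"ay":0,"az":0,"tx":0,"ty":-2,"tz":0,"fingers":1},{"ax":0,"ay":0,"az":0,"tx":0,"ty":-2,"tz":0,"fingers":1},{"ax":0,"ay":0,"az":0,"tx":0,"ty":-2,"tz":0,"fingers":1},{"ax":0,"ay":0,"az":0,"tx":0,"ty":-0.5,"tz":0,"fingers":1},{"ax":0,"ay":0,"az":0,"tx":0,"ty":0,"tz":0,"fingers":1}]' |egrep "pos|force"
python3 -c "from h import *; to(519.2,-120.7,45,-8.3)"
```

```text
eef_pos: [512.2, -172.5, 45.5]
eef_pos: [512.1, -172.5, 45.8]
contact_force: [-0.9, 1.3, 6.3]
grip_force: 59.8
eef_pos: [518.6, -126.8, 45.8]
contact_force: [-1.4, -1.8, 6.1]
grip_force: 59.8
eef_pos: [519.4, -120.6, 45.8]
contact_force: [-0.8, -0.5, 6.3]
grip_force: 59.9
az 0.1 tx -0.2 ty 0.1 tz 0.8
```

```bash

python3 -m jog '[{"ax":0,"ay":0,"az":0,"tx":0,"ty":-0.8,"tz":0,"fingers":1},{"ax":0,"ay":0,"az":0,"tx":0,"ty":-0.8,"tz":0,"fingers":1},{"ax":0,"ay":0,"az":0,"tx":0,"ty":0,"tz":0,"fingers":1},{"ax":0,"ay":0,"az":0,"tx":0,"ty":0,"tz":0,"fingers":1},{"ax":0,"ay":0,"az":0,"tx":0,"ty":0,"tz":0,"fingers":1}]' |egrep "pos|force"
python3 -m jog '[{"ax":0,"ay":0,"az":0,"tx":0,"ty":0,"tz":0,"fingers":0},{"ax":0,"ay":0,"az":0,"tx":0,"ty":0,"tz":0,"fingers":0},{"ax":0,"ay":0,"az":0,"tx":0,"ty":0,"tz":0,"fingers":0},{"ax":0,"ay":0,"az":0,"tx":0,"ty":0,"tz":-40,"fingers":0.3},{"ax":0,"ay":0,"az":0,"tx":0,"ty":0,"tz":-50,"fingers":0.3}]' |grep pos
python3 -m jog '[{"ax":0,"ay":0,"az":0,"tx":0,"ty":0,"tz":-40,"fingers":0.3},{"ax":0,"ay":0,"az":0,"tx":-20,"ty":20,"tz":-20,"fingers":0.3},{"ax":0,"ay":0,"az":0,"tx":-20,"ty":40,"tz":0,"fingers":0.3},{"ax":0,"ay":0,"az":0,"tx":0,"ty":0,"tz":0,"fingers":0.3},{"ax":0,"ay":0,"az":0,"tx":0,"ty":0,"tz":0,"fingers":0.3}]' |grep pos
python3 -c "
from h import *
c=viewer.camera('wrist'); P=pts(c); z=P[...,2]; save(c,'w22')
m=(z>64)&(z<84)&(abs(P[...,0]-455)<40)&(abs(P[...,1]+250)<40); print('knob',rect(P,m))
m=(z>66)&(z<80)&(abs(P[...,0]-518)<25)&(abs(P[...,1]+120)<25); print('grip',rect(P,m))
to(463.4,-255.8,110,86.9)"
```

```text
eef_pos: [519.6, -119.6, 45.8]
contact_force: [-1.9, -3.0, 7.0]
grip_force: 59.9
eef_pos: [517.8, -118.1, 134.1]
eef_pos: [470.8, -172.0, 194.4]
knob (array([ 463.9, -254.8]), array([17. , 17.3]), 56.7, 456, np.float64(79.4))
grip (array([ 518.5, -119.4]), array([24.8, 24.2]), 82.4, 865, np.float64(72.8))
az -95.2 tx -84.3 ty -3.1 tz 84.3
```

```bash

for i in 1; do python3 -m jog '[{"ax":0,"ay":0,"az":-10,"tx":0,"ty":0,"tz":0,"fingers":0.3},{"ax":0,"ay":0,"az":-10,"tx":0,"ty":0,"tz":0,"fingers":0.3},{"ax":0,"ay":0,"az":-10,"tx":0,"ty":0,"tz":0,"fingers":0.3},{"ax":0,"ay":0,"az":-10,"tx":0,"ty":0,"tz":0,"fingers":0.3},{"ax":0,"ay":0,"az":-10,"tx":0,"ty":0,"tz":0,"fingers":0.3}]' |grep pos; done
python3 -m jog '[{"ax":0,"ay":0,"az":-10,"tx":0,"ty":0,"tz":0,"fingers":0.3},{"ax":0,"ay":0,"az":-10,"tx":0,"ty":0,"tz":0,"fingers":0.3},{"ax":0,"ay":0,"az":-10,"tx":0,"ty":0,"tz":0,"fingers":0.3},{"ax":0,"ay":0,"az":-10,"tx":0,"ty":0,"tz":0,"fingers":0.3},{"ax":0,"ay":0,"az":-5.2,"tx":0,"ty":0,"tz":0,"fingers":0.3}]' |grep pos
python3 -m jog '[{"ax":0,"ay":0,"az":0,"tx":-30,"ty":0,"tz":20,"fingers":0.3},{"ax":0,"ay":0,"az":0,"tx":-30,"ty":0,"tz":30,"fingers":0.3},{"ax":0,"ay":0,"az":0,"tx":-24,"ty":-3,"tz":30,"fingers":0.3},{"ax":0,"ay":0,"az":0,"tx":0,"ty":0,"tz":0,"fingers":0.3},{"ax":0,"ay":0,"az":0,"tx":0,"ty":0,"tz":0,"fingers":0.3}]' |grep pos
python3 -c "from h import *; to(463.4,-255.5,54,86.9)"
```

```text
eef_pos: [471.4, -171.2, 194.1]
eef_pos: [471.5, -171.2, 194.1]
eef_pos: [464.0, -255.1, 114.7]
az 0.1 tx -0.4 ty -0.6 tz 60.7
```

```bash

python3 -m jog '[{"ax":0,"ay":0,"az":0,"tx":0,"ty":-0.6,"tz":20,"fingers":0.3},{"ax":0,"ay":0,"az":0,"tx":0,"ty":0,"tz":20,"fingers":0.3},{"ax":0,"ay":0,"az":0,"tx":0,"ty":0,"tz":15,"fingers":0.3},{"ax":0,"ay":0,"az":0,"tx":0,"ty":0,"tz":5.7,"fingers":0.3},{"ax":0,"ay":0,"az":0,"tx":0,"ty":0,"tz":0,"fingers":0.3}]' |egrep "pos|force"
for i in 1 2 3 4; do python3 -m jog '[{"ax":0,"ay":0,"az":4,"tx":0.2,"ty":-4.9,"tz":0,"fingers":0.3},{"ax":0,"ay":0,"az":4,"tx":0.2,"ty":-4.9,"tz":0,"fingers":0.3},{"ax":0,"ay":0,"az":4,"tx":0.2,"ty":-4.9,"tz":0,"fingers":0.3},{"ax":0,"ay":0,"az":4,"tx":0.2,"ty":-4.9,"tz":0,"fingers":0.3},{"ax":0,"ay":0,"az":4,"tx":0.2,"ty":-4.9,"tz":0,"fingers":0.3}]'|egrep "pos|force"; done
python3 -m jog '[{"ax":0,"ay":0,"az":4,"tx":0.2,"ty":-4.9,"tz":0,"fingers":0.3},{"ax":0,"ay":0,"az":1,"tx":0,"ty":-1.2,"tz":0,"fingers":0.3},{"ax":0,"ay":0,"az":0,"tx":0,"ty":0,"tz":0,"fingers":0.3},{"ax":0,"ay":0,"az":0,"tx":0,"ty":0,"tz":0,"fingers":0.3},{"ax":0,"ay":0,"az":0,"tx":0,"ty":0,"tz":0,"fingers":0.3}]'
python3 -c "from h import *; to(397,-194.2,54,6.7)"
```

```text
eef_pos: [463.0, -255.7, 54.0]
contact_force: [-0.7, -0.0, -0.4]
grip_force: 0.0
eef_pos: [445.7, -252.7, 56.3]
contact_force: [11.1, 2.2, 1.5]
grip_force: 4.9
eef_pos: [428.3, -243.2, 58.4]
contact_force: [4.8, -7.1, 7.3]
grip_force: 5.8
eef_pos: [406.1, -219.1, 55.4]
contact_force: [-0.0, -1.3, -0.9]
grip_force: 0.9
eef_pos: [398.0, -194.5, 54.8]
contact_force: [-0.6, -0.5, -0.3]
grip_force: 0.3
t: 92.55
eef_pos: [396.8, -187.9, 53.9]
eef_rot: [3.141, 0.053, 0.0]
contact_force: [-0.2, -0.2, 0.7]
width: 30.1
grip_force: 0.1
az -4.8 tx -0.5 ty 6.2 tz -0.1
```

```bash

python3 -m jog '[{"ax":0,"ay":0,"az":0,"tx":0,"ty":4,"tz":0,"fingers":0.2},{"ax":0,"ay":0,"az":0,"tx":0,"ty":0,"tz":0,"fingers":0.2},{"ax":0,"ay":0,"az":0,"tx":0,"ty":0,"tz":-30,"fingers":0.2},{"ax":0,"ay":0,"az":0,"tx":0,"ty":0,"tz":-50,"fingers":0.2},{"ax":0,"ay":0,"az":0,"tx":0,"ty":0,"tz":-60,"fingers":0.2}]'|egrep "pos|force"
python3 -m jog '[{"ax":0,"ay":0,"az":0,"tx":0,"ty":0,"tz":-50,"fingers":0.2},{"ax":0,"ay":0,"az":0,"tx":20,"ty":0,"tz":-40,"fingers":-1},{"ax":0,"ay":0,"az":0,"tx":20,"ty":0,"tz":-10,"fingers":-1},{"ax":0,"ay":0,"az":0,"tx":0,"ty":0,"tz":0,"fingers":-1},{"ax":0,"ay":0,"az":0,"tx":0,"ty":0,"tz":0,"fingers":-1}]'|egrep "pos|force"
python3 -c "
from h import *
c=viewer.camera('wrist'); P=pts(c); z=P[...,2]; save(c,'w23')
m=(z>64)&(z<84)&(abs(P[...,0]-400)<30)&(abs(P[...,1]+200)<40); print('knob',rect(P,m))
m=(z>66)&(z<80)&(abs(P[...,0]-518)<25)&(abs(P[...,1]+120)<25); print('grip',rect(P,m))"
```

```text
eef_pos: [395.8, -191.3, 194.5]
contact_force: [1.4, -0.8, 0.9]
grip_force: 0.0
eef_pos: [435.3, -189.9, 292.6]
contact_force: [-0.5, -0.2, -0.2]
grip_force: 0.0
knob (array([ 398. , -193.2]), array([16.6, 16.2]), 89.8, 215, np.float64(79.7))
grip (array([ 518.6, -119.3]), array([25.1, 23.9]), 82.9, 531, np.float64(72.7))
```

View pics/w23.png

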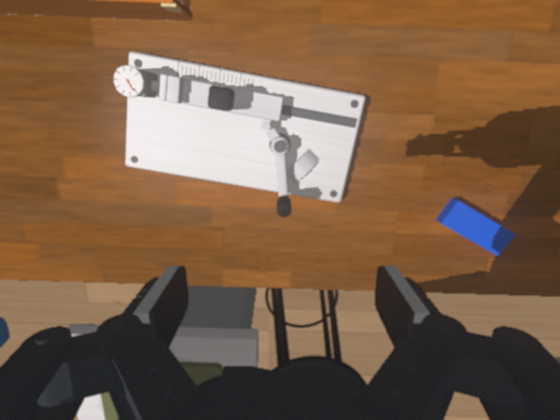

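The bed is empty, the jaws are shut (170,90), and the lever is back in its locked notch (knob 284,206, z 80, down). The blue decoy hasn't moved.

```bash
python3 -c "
from plant import r
print(r.close_job())"
```

```text
the job is handed in; nothing more can be done
None
```

The job is handed in: all three offcuts were gauged widest first and lie flat in the tray, the jaws are shut and the latch is locked; I judged each anvil press from jaw travel and push-back force, not by reading the dial needle.

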